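Load a blade cassette in the wedge cutter and clamp it with the cam lever

ROBOT

A 6-joint arm with a two-finger parallel gripper is mounted at the origin on the work surface. World frame = base frame: x ahead of the robot, y to its left, z up, the work surface at z = 0. Lengths are in m, angles in degrees, forces in N, time in s.
With the tool pointing down it reaches from about 0.375 to 0.9 m from the base axis. Payload 3.1 kg.
Tool frame: the origin (TCP) lies midway between the tips of the shut fingers; the grasp point (between the pads) lies bot.pinch_z behind it (bot.pinch_z is the distance from the TCP to the grasp point, in m); z points along the fingers, y is the direction in which the jaws open and shut (so a half turn about z gives the same grasp; the last joint's range is limited). The gripper opens to 87 mm and grips with 3 to 60 N. Pads are 19 mm wide; open, the fingers measure 117 mm over their backs; the gripper's body (75 mm by 190 mm) begins 51 mm behind the grasp point.
Start: joints at [-78.467, 30.224, 82.088, -0, 67.689, -10.227], TCP at [0.232, -0.58, 0.223] pointing down, gripper open.
Joint ranges: [-176.69, 176.69], [-43.24, 126.21], [12.49, 139.97], [-82, 262], [0, 151.66], [-163.58, 163.58]. Speed limits (degrees/s): [159.86, 159.86, 180, 180, 180, 180].

INTERFACE

Orientations are given as a 3x3 rotation matrix whose columns are the frame's x, y, z axes.
In Python, from rig import bot gives the robot as it stands.
- The arm moves only by the tool apply_moves, never from a script. Its argument "motion" is text: rows parted by semicolons, each of 7 numbers parted by spaces: the shift along the tool's x, y, z in m, then the turn, a rotation vector about the tool's x, y, z in degrees, then the finger opening in m, from 0 to 0.087. A call has exactly 8 rows; each row is the pose to reach, as a shift and turn from the pose commanded when the call began, along the tool's axes at that moment; what a row does not reach only later rows make up. A row lasts 1/8 s, in which the tool goes at most 62.5 mm and 10.7 degrees, less where a joint would pass 70% of its speed; a pose out of reach is approached as far as the arm can. A call with a gripper value outside its range is refused whole. The fingers move at their own pace and stop on an object; the grip force is fixed at half the most. Time passes only in rows, so rows that repeat a pose let the fingers close, or fill a call up. It gives the time, the measured TCP pose, the force and the opening at its end, in the units of the state.
- bot.read_state(): the state, without advancing time (a new reading comes with each control period).
- bot.capture(name): name is "side" or "top" or "wrist"; returns the picture (400x640x3 uint8, red, green, blue); there is no depth.
- bot.get_calibration(name): a dict with "fx", "fy", "cx", "cy" (pixels), "D" ([k1, k2, p1, p2, k3] as OpenCV has them; the pictures are not rectified), "rvec" (rotation vector, rad) and "tvec" (3), from world to camera coordinates, as OpenCV has them. Camera axes: x right, y down, z forward; pixel columns grow to the right and rows downward; lengths in m; the calibration is good to about 2 mm. A picture is of the moment at which its call begins: read the wrist's pose just before it. get_calibration takes no time and is no camera call; for the wrist camera it gives the pose at the moment of the call.
- bot.hand_in(): hands the job in, once; it reports no verdict.
Trained networks look in the newest picture that a camera, given by its name, has taken for a name from the list of things; names that differ only in an ending like _2 or _b are one class to them, and where a whole thing is asked for, a point or a joint stands for the part that bears it (a point fixed in the world has none). Each returns a list of dicts, best first, with "p" (0 to 1); they miss things now and then, are a little off and sometimes report something else, mostly with a low value. They report only what shows in the picture. A call takes as long as a camera call. They do not tell look-alikes from the thing itself.
- bot.find_in(name, camera): "point" ([x, y, z] in m, in world coordinates, good to about 4 mm: the middle of the surface that is visible of it).
The state is a dict: "time_s": time; "joint_positions": joint angles; "qvel": joint speeds; "tau": joint torques, N m; "position": TCP position; "tcp_rot": TCP orientation; "force": force on the tool from outside, world axes, zero at the start; "moment": the same for the moment, N m; "opening": opening from 0.0 (shut) to 1.0 (fully open).
Only numpy, scipy, OpenCV 4.12 (cv2) and the standard library are available. Lean on these libraries where they do the work, as an engineer would, in place of code of your own. Each camera call takes 0.05 s, during which the arm holds its last target.

TASK

The blade cassette lies with its handle end under the low riser shelf, so it can only be taken by its nose there: draw it out until the handle is well clear of the shelf, set it down and let go, then take it afresh by the handle end and slide it nose first between the rails and under the bridge of the cutter stand until it is pushed firmly home against the back stop. Then, with the cassette home, flip the cam lever over its high point until it snaps shut, and let go of everything. Leave the jar, the bowl and the tub where they are.

Things in the scene. Friction and masses are not known exactly. Their poses are not given: they have to be found in the camera images.
- cassette_nose (a point): Middle of the nose of the loose blade cassette: an aluminium frame 105 mm long (x), 90 wide (y), 20 thick, with crossed dark blades, narrowing at its front (+x) to a nose block 45 long, 50 wide, 20 thick; 150 mm overall, 0.22 to 0.45 kg, lying flat. The point is 10 mm over its underside, 22.5 mm behind the nose's front face; axes: x from handle to nose, z up.
- cassette_handle (a point): Centre of the cassette's handle, a black upright rib on the rear of the frame: 36 long (x), 16 wide (y), 30 high above the 20 mm thick frame. The point is 35 mm over the underside, 107.5 mm behind and 25 mm above cassette_nose; same axes. At the start it lies under the riser shelf, out of reach from above.
- riser: Fixed low steel riser shelf, 170 (x) by 250 (y) mm, board 64 to 74 mm over the bench, open underneath, thin legs at its corners, paper tubs (up to 154 mm over the bench) along the rear of its top. Origin on the bench: in its frame the front edge, where the cassette's nose sticks out, is at x = -80 mm and the rear edge at x = -250 mm; the cassette draws out to +x.
- stand: Fixed cutter stand. Origin on the bench; white deck x -150 to +130, 180 mm wide, top 30 mm up. Two 16 mm high rails along x from -40 to +115, 95 mm apart inside, flaring to about 117 at x = -87. Steel bridge at x 48 to 92, underside 36 mm over the deck, with a rubber shoe 26 mm over the deck while the lever is open. The cassette, flat on the slick deck, goes in to +x, nose first.
- stop: Back stop of the stand, a plate 90 mm wide and 24 high just behind or under the bridge, fixed at a depth that differs from time to time. Origin: foot of its front face on the deck, in the middle; x points away from the cassette. With the cassette home, its nose's front face touches this face (cassette_nose 22.5 mm before it).
- lever (a joint): Cam lever angle (rad); level hinge along the stand's y on top of the bridge. 0: open (start), pointing up and away (+x), 54 deg over level; 0.63: upright; 2.2: closed, level towards -x, over the cassette's handle. The spring drives it back to 0 when let go before the high point at 1.85; resistance is greatest near 1.05 (about 10 N at the grip). Beyond 1.85 it is thrown shut and stays.
- lever_grip (a point): Centre of the lever's grip, a black cross barrel 26 mm in diameter and 30 mm long (its length along the stand's y) at the end of the flat 18 mm wide arm, 120 mm from the hinge.
- lever_hinge (a point): Hinge axis of the cam lever, 120 mm over the bench, at x = 70 mm in the stand's frame; axes are the stand's. The hinge fork on the bridge reaches 134 mm over the bench, the bridge's beam 88 mm; the lever's grip, open, about 230 mm.
- jar: Bystander: closed jar, 72 mm in diameter, 85 high, origin under its centre.
- bowl: Bystander: steel bowl, 120 mm in diameter, 50 high, origin under its centre.
- tub: Bystander: lidded paper tub, 92 mm in diameter, 64 high, origin under its centre.
There are look-alikes about, which are no part of the job. Leave any green or yellow look-alike of the part that bears cassette_nose alone.

How it is judged:
By the outcome, as a careful person would: the job done as asked, in the order asked, and still so for the second after the job is handed in, with the robot touching nothing.
It also fails if it takes over 72 s, if anything falls off the work surface, if the arm or the gripper's body presses on something with over 40 N, if the wrist force passes 120 N, or if a joint passes its speed limit or range.

## Working session

There is one attempt and no reset: what is moved stays moved. The work goes in short steps, Python scripts to look and compute and a tool call to move; the robot and the scene stay as the last step left them, time stands still between calls to the robot, and variables do not carry over. Pictures are saved under pics/ and viewed, and the job is handed in when it is done.

Besides the shell and the picture viewer there is one more tool, called as a command line: name --argument value ..., lists and objects as JSON in quotes. apply_moves: Moves the arm, as the interface text tells. Its arguments: {"type":"object","properties":{"motion":{"type":"string"}},"required":["motion"]}

```bash
ls; mkdir -p pics
python3 - <<'E'
from rig import bot
import cv2,numpy as np
print(bot.pinch_z)
s=bot.read_state();print(s['time_s'],s['position'],s['tcp_rot'],s['opening'])
for n in ['side','top','wrist']:
    im=bot.capture(n);cv2.imwrite(f'pics/{n}0.png',im[:,:,::-1])
    c=bot.get_calibration(n);R=cv2.Rodrigues(np.array(c['rvec']))[0];print(n,c['fx'],(-R.T@np.array(c['tvec'])).round(3),R[2].round(2))
    for t in ['cassette_nose','cassette_handle','riser','stand','stop','lever','lever_grip','lever_hinge','jar','bowl','tub']:
        print(t,[(np.round(d['point'],3).tolist(),round(d['p'],2)) for d in bot.find_in(t,n)[:4]])
print(bot.read_state()['time_s'])
E
```

```text
pics
0.0187
0.0 [ 0.23158252 -0.57973354  0.22158077] [[ 9.28755584e-01  3.70692442e-01 -4.22669087e-04]
 [ 3.70692480e-01 -9.28753279e-01  2.10509606e-03]
 [ 3.87787898e-04 -2.11179997e-03 -9.99997695e-01]] 1.0029422242704196
side 406.99958665400345 [0.404 0.824 1.015] [ 0.1  -0.7  -0.71]
cassette_nose [([0.495, -0.16, 0.021], 0.85), ([0.785, -0.156, 0.022], 0.81), ([0.653, -0.335, 0.02], 0.68), ([0.282, 0.229, 0.022], 0.56)]
cassette_handle [([0.785, -0.155, 0.02], 0.87), ([0.281, 0.23, 0.018], 0.79), ([0.499, -0.159, 0.02], 0.67), ([0.653, -0.341, 0.02], 0.62)]
riser [([0.359, -0.168, 0.078], 0.72), ([0.499, -0.158, 0.02], 0.35)]
stand [([0.558, 0.193, 0.028], 0.77)]
stop [([0.656, 0.196, 0.055], 0.47)]
lever [([0.67, 0.198, 0.179], 0.97)]
lever_grip [([0.67, 0.196, 0.184], 0.74)]
lever_hinge [([0.565, 0.191, 0.032], 0.7)]
jar [([0.525, 0.484, 0.086], 0.78)]
bowl [([0.474, -0.484, 0.031], 0.79)]
tub [([0.805, 0.02, 0.064], 0.7), ([0.669, 0.192, 0.186], 0.42)]
top 385.917800255002 [3.640e-01 1.000e-03 1.283e+00] [ 0.16 -0.01 -0.99]
cassette_nose [([0.497, -0.167, 0.018], 0.83), ([0.654, -0.349, 0.021], 0.82), ([0.785, -0.166, 0.022], 0.77), ([0.278, 0.214, 0.018], 0.6)]
cassette_handle [([0.654, -0.352, 0.013], 0.88), ([0.5, -0.168, 0.016], 0.76), ([0.28, 0.215, 0.02], 0.68), ([0.788, -0.164, 0.02], 0.66)]
riser [([0.363, -0.182, 0.077], 0.97)]
stand [([0.553, 0.165, 0.028], 0.64)]
stop []
lever [([0.665, 0.188, 0.178], 0.72), ([0.366, -0.176, 0.078], 0.22)]
lever_grip [([0.662, 0.191, 0.18], 0.77)]
lever_hinge [([0.556, 0.166, 0.031], 0.65)]
jar [([0.522, 0.461, 0.085], 0.75)]
bowl [([0.474, -0.471, 0.026], 0.94)]
tub [([0.798, 0.005, 0.061], 0.97)]
wrist 319.59186338646913 [ 0.297 -0.556  0.384] [-0.24 -0.09 -0.97]
cassette_nose []
cassette_handle []
riser [([0.285, -0.278, 0.07], 0.68)]
stand []
stop []
lever []
lever_grip []
lever_hinge []
jar []
bowl []
tub []
1.8
```

View pics/top0.png

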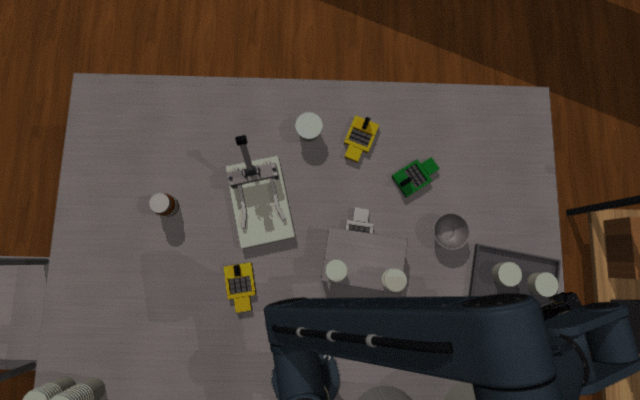

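View pics/side0.png

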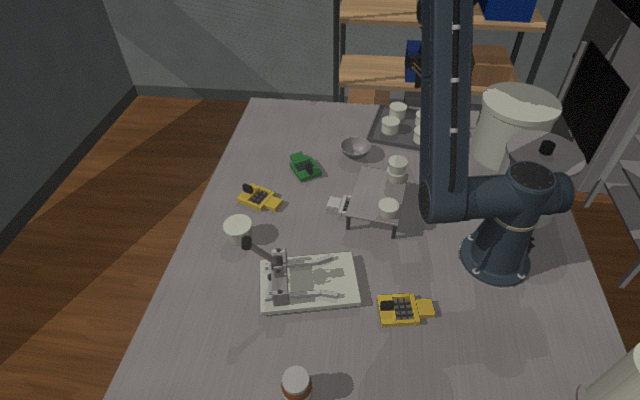

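View pics/wrist0.png

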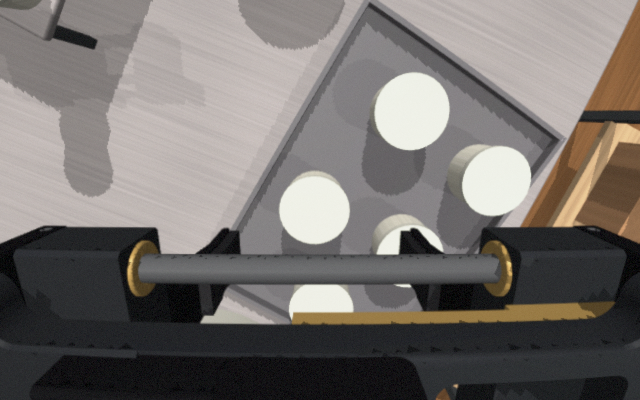

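```bash
cat > h.py <<'E'
import cv2,numpy as np
from rig import bot
def cal(n):
    c=bot.get_calibration(n);K=np.array([[c['fx'],0,c['cx']],[0,c['fy'],c['cy']],[0,0,1]])
    return K,np.array(c['D'],float),np.array(c['rvec'],float).reshape(3),np.array(c['tvec'],float).reshape(3)
def ray(C,uv):
    K,D,r,t=C;p=cv2.undistortPoints(np.array([[uv]],float),K,D)[0,0]
    R=cv2.Rodrigues(r)[0];d=R.T@np.array([p[0],p[1],1]);return -R.T@t,d/np.linalg.norm(d)
def atz(C,uv,z):
    o,d=ray(C,uv);return o+d*(z-o[2])/d[2]
def tri(*cu):
    A=0;b=0;L=[]
    for C,uv in cu:
        o,d=ray(C,uv);P=np.eye(3)-np.outer(d,d);A=A+P;b=b+P@o;L.append((o,P))
    x=np.linalg.solve(A,b);return x,[float(np.linalg.norm(P@(x-o))) for o,P in L]
def proj(C,X):
    return cv2.projectPoints(np.array(X,float).reshape(-1,1,3),C[2],C[3],C[0],C[1])[0][:,0]
def crop(src,dst,x0,x1,y0,y1,s):
    im=cv2.imread(src)[y0:y1,x0:x1];cv2.imwrite(dst,cv2.resize(im,None,fx=s,fy=s,interpolation=cv2.INTER_CUBIC))
def tool(vec_world):
    return np.array(bot.read_state()['tcp_rot']).T@np.array(vec_world)
E
python3 - <<'E'
from h import *
crop('pics/top0.png','pics/t1.png',315,415,200,300,6)
crop('pics/top0.png','pics/t2.png',210,310,130,255,4)
crop('pics/side0.png','pics/s1.png',310,430,150,250,6)
crop('pics/side0.png','pics/s2.png',230,370,225,325,5)
E
```

```text
(no output)
```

View pics/t1.png

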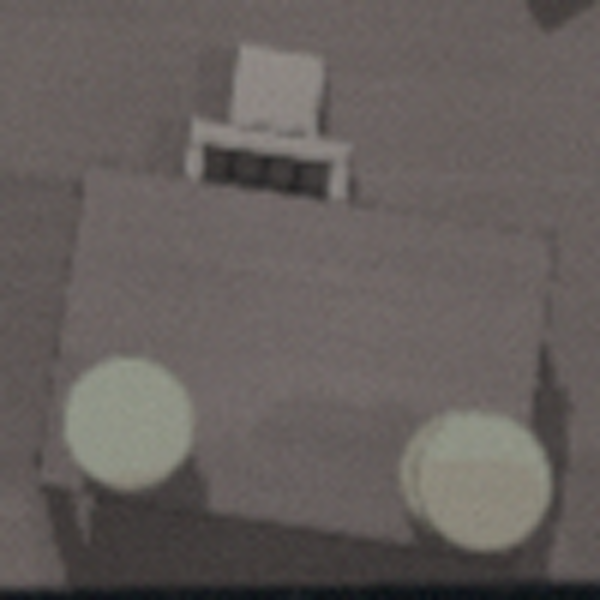

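View pics/t2.png

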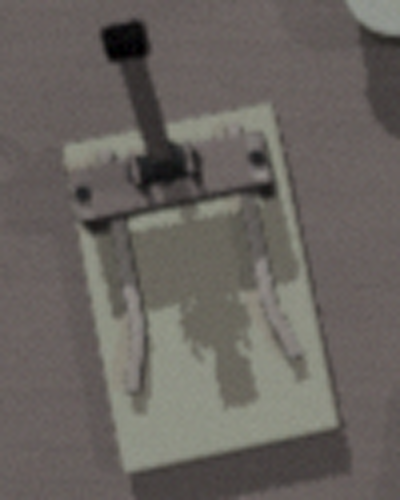

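View pics/s2.png

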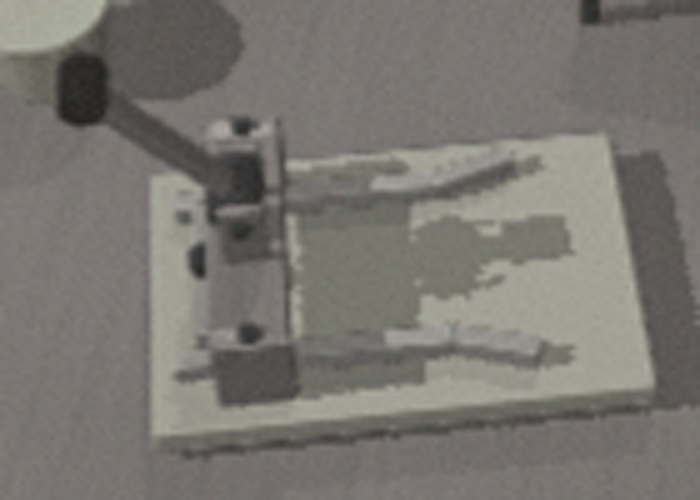

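View pics/s1.png

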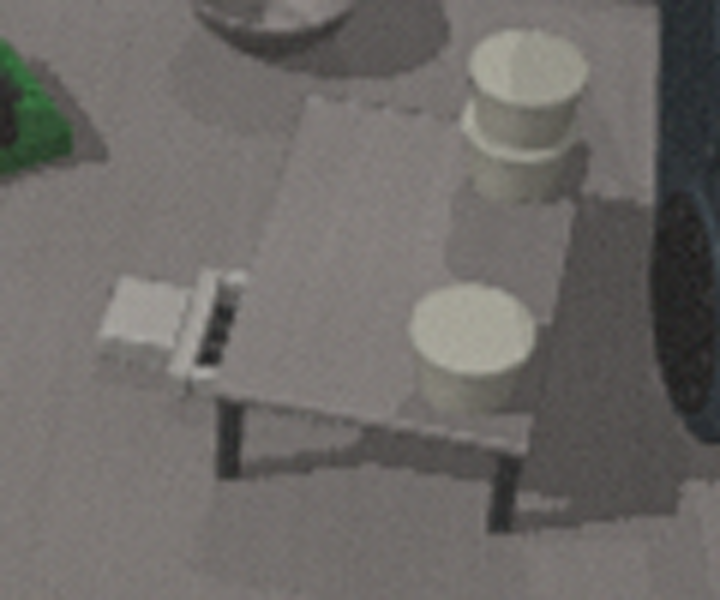

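Run:
```python
from h import *
T=cal('top');S=cal('side')
t=lambda u,v:(T,(315+u/6-.42,200+v/6-.42)); t2=lambda u,v:(T,(210+u/4-.38,130+v/4-.38))
s=lambda u,v:(S,(310+u/6-.42,150+v/6-.42)); s2=lambda u,v:(S,(230+u/5-.4,225+v/5-.4))
def P(n,a,z,b=None):
    print(n,'top',atz(*a,z).round(4), *( ['side',atz(*b,z).round(4),'tri',tri(a,b)[0].round(4),np.round(tri(a,b)[1],4)] if b else []))
P('nFL',t(241,44),.02,s(118,275)); P('nFR',t(327,54),.02,None)
P('nRL',t(231,125),.02); P('nRR',t(319,134),.02)
P('frame FL',t(193,117),.02,s(178,378)); P('frame FR',t(352,146),.02,s(203,268))
P('riser FL',t(86,170),.074,s(212,395)); P('riser FR',t(552,238),.074,s(312,97)); P('riser RL',t(42,485),.074,s(527,450))
for n,a,b in [('rear L',t2(126,472),s2(652,388)),('rear R',t2(340,428),s2(606,135)),('front L',t2(64,146),s2(152,438)),('front R',t2(270,102),s2(150,178))]: P('deck '+n,a,.03,b)
P('grip',t2(125,42),.225,s2(83,90))
P('rail flareL',t2(130,393),.046,s2(540,345)); P('rail flareR',t2(297,357),.046,s2(515,155))
P('beam L near',t2(90,222),.088,s2(297,360));
P('beam R near',t2(270,190),.088,s2(283,150));
```

```text
nFL top [ 0.5409 -0.1482  0.02  ] side [ 0.5374 -0.1995  0.02  ] tri [ 0.5314 -0.1414  0.0767] [0.0016 0.0016]
nFR top [ 0.5365 -0.1958  0.02  ]
nRL top [ 0.4959 -0.143   0.02  ]
nRR top [ 0.4921 -0.1914  0.02  ]
frame FL top [ 0.4998 -0.1221  0.02  ] side [ 0.4935 -0.1207  0.02  ] tri [ 0.4967 -0.1221  0.0189] [0.0032 0.0032]
frame FR top [ 0.486  -0.2096  0.02  ] side [ 0.4884 -0.2114  0.02  ] tri [ 0.487  -0.2093  0.0219] [0.0012 0.0012]
riser FL top [ 0.4648 -0.0611  0.074 ] side [ 0.4695 -0.0592  0.074 ] tri [ 0.4673 -0.0612  0.0716] [0.0023 0.0023]
riser FR top [ 0.435  -0.3054  0.074 ] side [ 0.4338 -0.3102  0.074 ] tri [ 0.4342 -0.3041  0.0792] [0.0006 0.0006]
riser RL top [ 0.3029 -0.0413  0.074 ] side [ 0.3043 -0.0399  0.074 ] tri [ 0.3034 -0.0414  0.0723] [0.0006 0.0006]
deck rear L top [0.3983 0.2179 0.03  ] side [0.3993 0.2209 0.03  ] tri [0.3989 0.2185 0.0261] [0.0005 0.0005]
deck rear R top [0.4377 0.0472 0.03  ] side [0.4399 0.0484 0.03  ] tri [0.4388 0.0472 0.0284] [0.0011 0.0011]
deck front L top [0.6654 0.2833 0.03  ] side [0.6658 0.2858 0.03  ] tri [0.6665 0.284  0.0267] [0.0002 0.0002]
deck front R top [0.7077 0.114  0.03  ] side [0.7095 0.1147 0.03  ] tri [0.7089 0.1141 0.029 ] [0.0009 0.0009]
grip top [0.6953 0.2007 0.225 ] side [0.696  0.2057 0.225 ] tri [0.6974 0.2018 0.2198] [0.0005 0.0005]
rail flareL top [0.4606 0.2152 0.046 ] side [0.4626 0.2113 0.046 ] tri [0.4613 0.2144 0.0507] [0.001 0.001]
rail flareR top [0.4928 0.0828 0.046 ] side [0.4918 0.0826 0.046 ] tri [0.4923 0.0828 0.0463] [0.0005 0.0005]
beam L near top [0.5908 0.2462 0.088 ] side [0.5856 0.2629 0.088 ] tri [0.5922 0.2503 0.0676] [0.0025 0.0025]
beam R near top [0.6202 0.106  0.088 ] side [0.6204 0.1275 0.088 ] tri [0.626  0.1083 0.0623] [0.0003 0.0003]
```

```bash
cat >> h.py <<'E'
from scipy.spatial.transform import Rotation as Ro
def Rd(yaw): # tool x along yaw, z down
    c,s=np.cos(np.radians(yaw)),np.sin(np.radians(yaw))
    return np.array([[c,s,0],[s,-c,0],[0,0,-1.]])
def plan(p,yaw):
    s=bot.read_state();R=np.array(s['tcp_rot'])
    d=R.T@(np.array(p)-s['position']);r=Ro.from_matrix(R.T@Rd(yaw)).as_rotvec(degrees=True)
    print('t',round(s['time_s'],2),'shift',d.round(4),'rot',r.round(2));return d,r
def st():
    s=bot.read_state();R=np.array(s['tcp_rot'])
    print('t',round(s['time_s'],2),'p',np.round(s['position'],4),'yaw',np.degrees(np.arctan2(R[1,0],R[0,0])).round(2),'tilt',R[2].round(4),'F',np.round(s['force'],1),'M',np.round(s['moment'],2),'op',round(s['opening']*87,1),'q',np.round(s['joint_positions'],0))
E
python3 - <<'E'
from h import *
plan([.515,-.170,.15],-7.3)
E
```

```text
t 1.8 shift [ 0.4152 -0.2762  0.0725] rot [-0.    0.   29.06]
```

apply_moves --motion "0.05 -0.035 0 0 0 5 0.087;0.10 -0.07 0.0 0 0 10 0.087;0.15 -0.10 0 0 0 15 0.087;0.205 -0.136 0 0 0 20 0.087;0.26 -0.172 0 0 0 25 0.087;0.315 -0.21 0.02 0 0 29 0.087;0.365 -0.243 0.05 0 0 29 0.087;0.415 -0.276 0.07 0 0 29 0.087"

```text
time_s: 2.8
position: [0.506, -0.183, 0.1583]
tcp_rot: [[0.992, -0.126, 0.001], [-0.126, -0.992, -0.001], [0.001, 0.0, -1.0]]
force: [0.2, -1.3, 0.8]
opening: 1.0
```

Run:
```python
from h import *
st();C=cal('wrist')
im=bot.capture('wrist');cv2.imwrite('pics/w1.png',im[:,:,::-1])
print([(d['point'],d['p']) for d in bot.find_in('cassette_nose','wrist')[:3]])
st();plan([.515,-.170,.05],-7.3)
np.save('C1.npy',np.array(C,dtype=object),allow_pickle=True)
```

```text
t 2.8 p [ 0.506  -0.183   0.1583] yaw -7.25 tilt [ 8.e-04  5.e-04 -1.e+00] F [ 0.2 -1.3  0.8] M [ 0.02 -0.01 -0.02] op 87.0 q [-32.  29.  98.  -0.  53.  65.]
[([0.6363, -0.3243, 0.0238], 0.92), ([0.489, -0.1672, 0.0207], 0.91), ([0.4671, -0.4724, 0.0227], 0.18)]
t 2.9 p [ 0.5058 -0.1788  0.1567] yaw -6.86 tilt [-0.0036 -0.0035 -1.    ] F [-0.7  0.4  0.5] M [-0.    0.07  0.02] op 87.4 q [-31.  29.  98.   0.  53.  65.]
t 2.9 shift [ 0.0085 -0.0094  0.1067] rot [-0.2   0.21  0.44]
```

View pics/w1.png

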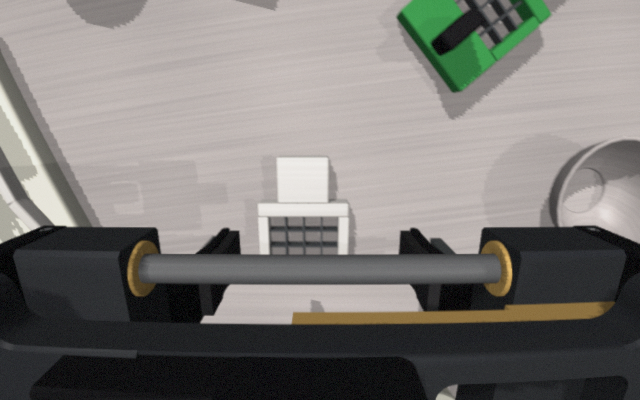

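Run:
```python
from h import *
C=tuple(np.load('C1.npy',allow_pickle=True))
C=tuple(np.array(c,float) for c in C)
q=[atz(C,p,.02) for p in [(277.5,156.5),(328,156.5),(278,202.5),(330,202.5),(259,203),(349,202)]]
for a in q: print(a.round(4))
st()
```

```text
[ 0.5446 -0.1494  0.02  ]
[ 0.5386 -0.1964  0.02  ]
[ 0.5005 -0.1428  0.02  ]
[ 0.4941 -0.1929  0.02  ]
[ 0.5023 -0.1243  0.02  ]
[ 0.4922 -0.2113  0.02  ]
t 2.9 p [ 0.5058 -0.1788  0.1567] yaw -6.86 tilt [-0.0036 -0.0035 -1.    ] F [-0.7  0.4  0.5] M [-0.    0.07  0.02] op 87.4 q [-31.  29.  98.   0.  53.  65.]
```

apply_moves --motion "0.002 0 0.025 0 0 0 0.087;0.003 0 0.05 0 0 0 0.087;0.003 0 0.075 0 0 0 0.087;0.003 0 0.1 0 0 0 0.087;0.003 0 0.12 0 0 0 0.087;0.003 0 0.135 0 0 0 0.087;0.003 0 0.143 0 0 0 0.087;0.003 0 0.145 0 0 0 0.087"

```text
time_s: 3.9
position: [0.508, -0.185, 0.0136]
tcp_rot: [[0.992, -0.126, -0.0], [-0.126, -0.992, 0.0], [-0.0, 0.0, -1.0]]
force: [-0.2, 0.5, -0.1]
opening: 0.999
```

Run:
```python
from h import *
st();C=cal('wrist')
im=bot.capture('wrist');cv2.imwrite('pics/w2.png',im[:,:,::-1])
im=bot.capture('side');cv2.imwrite('pics/s3.png',im[:,:,::-1])
st();plan([.518,-.170,.004],-7)
crop('pics/s3.png','pics/s3c.png',300,440,130,250,5)
```

```text
t 3.9 p [ 0.508  -0.185   0.0136] yaw -7.25 tilt [-1.e-04  0.e+00 -1.e+00] F [-0.2  0.5 -0.1] M [-0.    0.02 -0.  ] op 86.9 q [-32.  43. 102.  -0.  35.  65.]
t 4.0 p [ 0.5082 -0.185   0.014 ] yaw -7.24 tilt [ 6.e-04  3.e-04 -1.e+00] F [-0.1  0.4 -0.2] M [0.04 0.06 0.01] op 86.7 q [-32.  43. 102.  -0.  35.  65.]
t 4.0 shift [ 0.0078 -0.0161  0.01  ] rot [ 0.02 -0.03 -0.24]
```

View pics/w2.png

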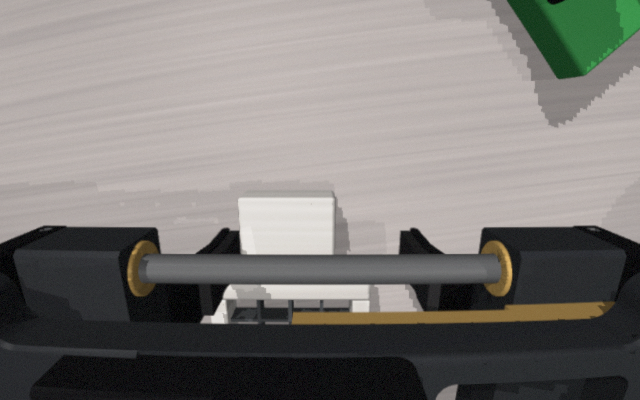

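View pics/s3c.png

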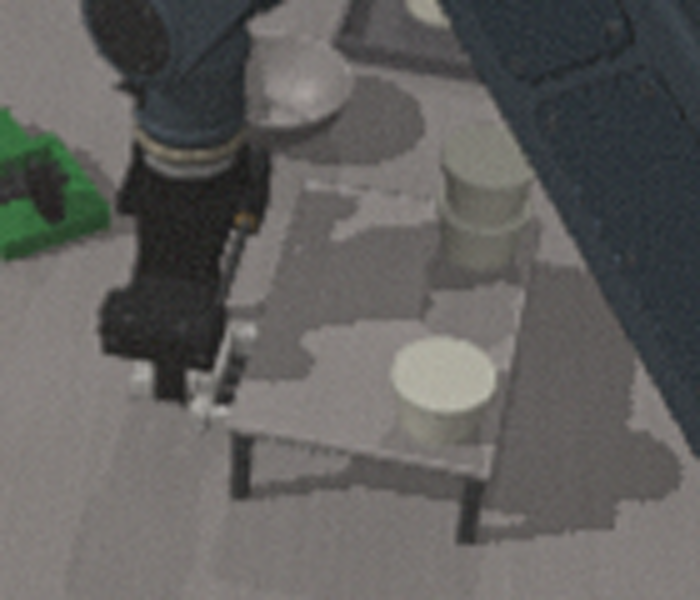

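apply_moves --motion "0.004 -0.008 0 0 0 0 0.087;0.008 -0.016 0 0 0 0 0.087;0.008 -0.016 0.005 0 0 0 0.087;0.008 -0.016 0.010 0 0 0 0.087;0.008 -0.016 0.010 0 0 0 0.03;0.008 -0.016 0.010 0 0 0 0.03;0.008 -0.016 0.010 0 0 0 0.03;0.008 -0.016 0.010 0 0 0 0.03"

```text
time_s: 5.0
position: [0.5179, -0.1701, 0.0039]
tcp_rot: [[0.992, -0.126, 0.0], [-0.126, -0.992, -0.0], [0.0, 0.0, -1.0]]
force: [0.2, 0.8, 0.1]
opening: 0.628
```

Run:
```python
from h import *
st()
im=bot.capture('wrist');cv2.imwrite('pics/w3.png',im[:,:,::-1])
st()
```

```text
t 5.0 p [ 0.5179 -0.1701  0.0039] yaw -7.25 tilt [ 2.e-04  1.e-04 -1.e+00] F [0.2 0.8 0.1] M [ 0.03  0.03 -0.02] op 54.7 q [-30.  44. 102.  -0.  34.  67.]
t 5.05 p [ 0.518  -0.17    0.0039] yaw -7.25 tilt [ 2.e-04 -0.e+00 -1.e+00] F [ 1.3  2.4 -0.2] M [ 0.37 -0.15 -0.07] op 51.3 q [-30.  44. 102.   0.  34.  67.]
```

View pics/w3.png

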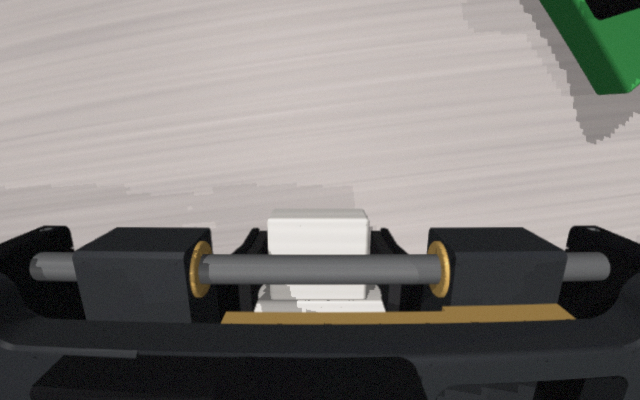

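apply_moves --motion "0 0 0 0 0 0 0.03;0.01 0 0 0 0 0 0.03;0.03 0 0 0 0 0 0.03;0.055 0 0 0 0 0 0.03;0.08 0 0 0 0 0 0.03;0.105 0 0 0 0 0 0.03;0.125 0 0 0 0 0 0.03;0.13 0 0 0 0 0 0.03"

```text
time_s: 6.05
position: [0.6461, -0.186, 0.0039]
tcp_rot: [[0.992, -0.125, -0.003], [-0.125, -0.992, 0.001], [-0.003, -0.0, -1.0]]
force: [-7.0, -0.4, 8.8]
opening: 0.571
```

Run:
```python
from h import *
st()
im=bot.capture('side');cv2.imwrite('pics/s4.png',im[:,:,::-1])
st()
crop('pics/s4.png','pics/s4c.png',220,420,130,260,4)
```

```text
t 6.05 p [ 0.6461 -0.186   0.0039] yaw -7.17 tilt [-3.3e-03 -2.0e-04 -1.0e+00] F [-7.  -0.4  8.8] M [0.17 1.21 0.09] op 49.7 q [-26.  50.  82.  -0.  48.  72.]
t 6.1 p [ 0.6462 -0.1861  0.0039] yaw -7.18 tilt [-3.e-03 -3.e-04 -1.e+00] F [-3.2  0.2  4.9] M [0.28 0.44 0.15] op 49.6 q [-26.  50.  82.  -0.  48.  72.]
```

View pics/s4c.png

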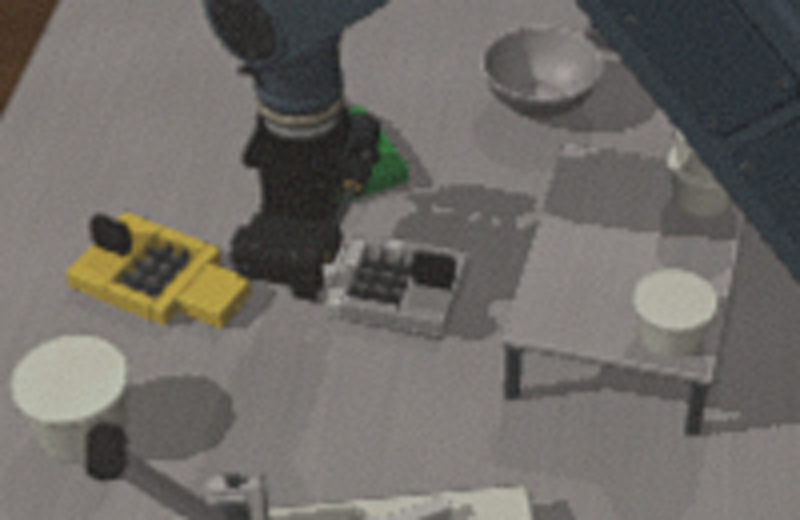

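apply_moves --motion "0 0 0 0 0 0 0.075;0 0 0 0 0 0 0.075;0 0 0 0 0 0 0.075;0 0 -0.03 0 0 0 0.075;0 0 -0.08 0 0 0 0.075;-0.02 0 -0.12 0 0 0 0.075;-0.07 0 -0.14 0 0 0 0.075;-0.107 0 -0.14 0 0 0 0.075"

```text
time_s: 7.1
position: [0.5402, -0.173, 0.1458]
tcp_rot: [[0.992, -0.126, 0.003], [-0.126, -0.992, -0.002], [0.004, 0.002, -1.0]]
force: [-0.1, -0.3, 0.8]
opening: 0.859
```

Run:
```python
from h import *
st()
C0=cal('wrist');im=bot.capture('wrist');cv2.imwrite('pics/w4.png',im[:,:,::-1])
C=cal('wrist');np.save('C4.npy',np.array(C0,dtype=object))
print((C[3]-C0[3]).round(4))
im=bot.capture('top');cv2.imwrite('pics/t4.png',im[:,:,::-1])
st()
for c in ['wrist','top']:print([(np.round(d['point'],4),d['p']) for d in bot.find_in('cassette_handle',c)[:4]])
crop('pics/t4.png','pics/t4c.png',280,440,120,280,4)
```

```text
t 7.1 p [ 0.5402 -0.173   0.1458] yaw -7.23 tilt [ 0.0037  0.0015 -1.    ] F [-0.1 -0.3  0.8] M [ 0.06 -0.01  0.  ] op 74.7 q [-29.  32.  95.  -0.  53.  68.]
[ 0.0022 -0.0096  0.0026]
t 7.2 p [ 0.536  -0.1711  0.144 ] yaw -7.29 tilt [-0.0051 -0.0018 -1.    ] F [-0.8  0.5 -0. ] M [ 0.01 -0.   -0.04] op 74.8 q [-29.  32.  95.  -0.  54.  68.]
[(array([ 0.5901, -0.1781,  0.0205]), 0.96), (array([ 0.6422, -0.3316,  0.0169]), 0.76), (array([ 0.7032, -0.1471,  0.0159]), 0.7)]
[(array([ 0.6786, -0.3838,  0.0173]), 0.75), (array([ 0.786 , -0.1645,  0.0142]), 0.74), (array([ 0.655 , -0.1692,  0.0152]), 0.47)]
```

View pics/w4.png

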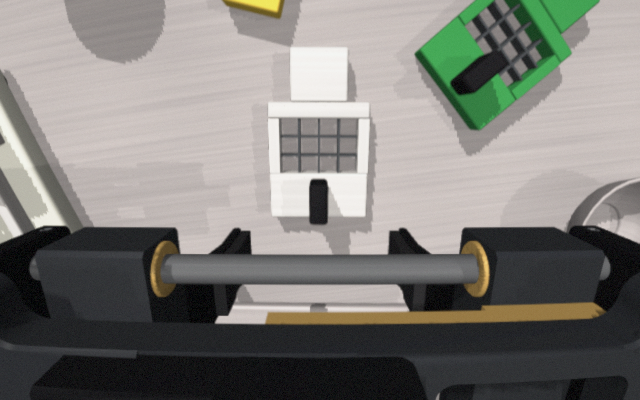

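View pics/t4c.png

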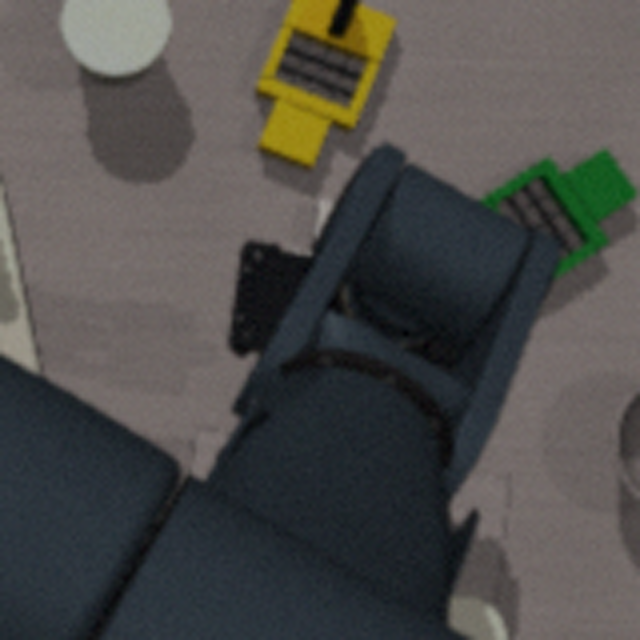

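Run:
```python
from h import *
crop('pics/w4.png','pics/w4c.png',240,400,30,240,3)
C=tuple(np.array(c,float) for c in np.load('C4.npy',allow_pickle=True))
q=np.array([atz(C,p,.02) for p in [(291,47),(347,47),(272,216),(366,216),(268,104),(369,104)]])
print(q.round(4)); n=(q[0]+q[1])/2;r=(q[2]+q[3])/2
for a in (n,r): print(a.round(4))
v=n-r;print(np.linalg.norm(v),np.degrees(np.arctan2(v[1],v[0])));v/=np.linalg.norm(v)
print('handle',(r+.02*v), (n-.13*v))
print('handle top f/r',atz(C,(318,180),.05),atz(C,(318,210),.05))
plan([.5395,-.173,.09],-7.25)
```

```text
[[ 0.6698 -0.1667  0.02  ]
 [ 0.6639 -0.2132  0.02  ]
 [ 0.5258 -0.1274  0.02  ]
 [ 0.5146 -0.2152  0.02  ]
 [ 0.6265 -0.1403  0.02  ]
 [ 0.6155 -0.2271  0.02  ]]
[ 0.6668 -0.19    0.02  ]
[ 0.5202 -0.1713  0.02  ]
0.14780353844735367 -7.257059135030645
handle [ 0.54004948 -0.17382451  0.02      ] [ 0.53787061 -0.17354705  0.02      ]
handle top f/r [ 0.56018885 -0.17552     0.05      ] [ 0.53483277 -0.17226887  0.05      ]
t 7.3 shift [-0.0014  0.0001  0.0542] rot [ 0.02 -0.08 -0.03]
```

View pics/w4c.png

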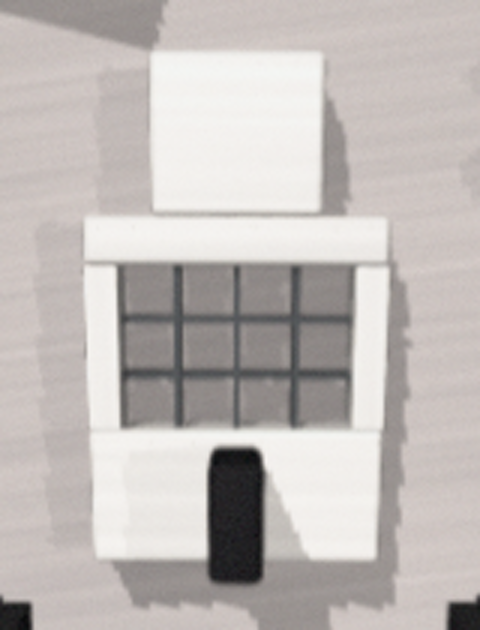

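apply_moves --motion "0.003 0 0.025 0 0 0 0.06;0.005 0 0.05 0 0 0 0.06;0.005 0 0.075 0 0 0 0.06;0.005 0 0.1 0 0 0 0.06;0.005 0 0.112 0 0 0 0.06;0.005 0 0.119 0 0 0 0.06;0.005 0 0.119 0 0 0 0.0;0.005 0 0.119 0 0 0 0.0"

```text
time_s: 8.3
position: [0.5464, -0.1738, 0.0255]
tcp_rot: [[0.992, -0.126, 0.002], [-0.126, -0.992, -0.001], [0.002, 0.001, -1.0]]
force: [-0.6, -0.1, 0.7]
opening: 0.542
```

apply_moves --motion "0 0 0 0 0 0 0;0 0 0 0 0 0 0;0 0 0 0 0 0 0;0 0 0 0 0 0 0;0 0 -0.004 0 0 0 0;0 0 -0.01 0 0 0 0;0 0 -0.015 0 0 0 0;0 0 -0.015 0 0 0 0"

```text
time_s: 9.3
position: [0.546, -0.1736, 0.0403]
tcp_rot: [[0.992, -0.126, 0.001], [-0.126, -0.992, -0.0], [0.001, 0.0, -1.0]]
force: [0.2, 0.3, -4.1]
opening: 0.178
```

Run:
```python
from h import *
st()
im=bot.capture('wrist');cv2.imwrite('pics/w5.png',im[:,:,::-1])
im=bot.capture('side');cv2.imwrite('pics/s5.png',im[:,:,::-1])
st()
crop('pics/s5.png','pics/s5c.png',220,420,130,260,4)
```

```text
t 9.3 p [ 0.546  -0.1736  0.0403] yaw -7.24 tilt [ 9.e-04  4.e-04 -1.e+00] F [ 0.2  0.3 -4.1] M [ 0.03  0.18 -0.01] op 15.5 q [-29.  41.  97.  -0.  41.  68.]
t 9.4 p [ 0.5456 -0.1734  0.0398] yaw -7.24 tilt [-1.e-04 -0.e+00 -1.e+00] F [-0.3 -0.1 -2.6] M [0.1  0.18 0.01] op 16.0 q [-29.  41.  97.  -0.  41.  68.]
```

View pics/w5.png

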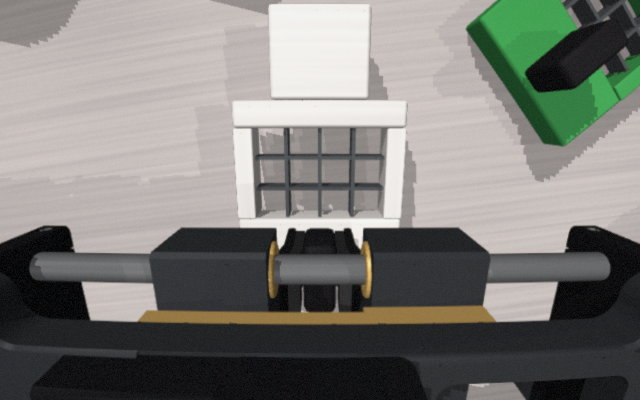

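View pics/s5c.png

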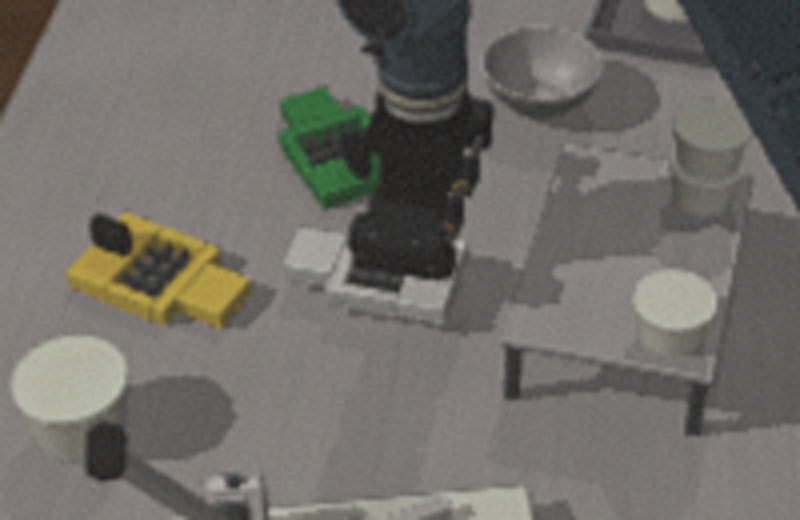

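Run:
```python
from h import *
plan([.546,-.1736,.11],-7.25)
plan([.54,-.05,.11],0)
plan([.48,.05,.11],7)
plan([.423,.135,.11],13.8)
```

```text
t 9.4 shift [ 0.0004  0.0001 -0.0702] rot [-0.    0.    0.01]
t 9.4 shift [-0.0211 -0.1217 -0.0702] rot [-0.    0.   -7.24]
t 9.4 shift [-0.0933 -0.2134 -0.0702] rot [ -0.     0.   -14.24]
t 9.4 shift [-0.1605 -0.2905 -0.0702] rot [ -0.     0.   -21.04]
```

apply_moves --motion "0 0 -0.02 0 0 0 0;0 0 -0.045 0 0 0 0;0 -0.005 -0.065 0 0 -1 0;-0.003 -0.02 -0.07 0 0 -2 0;-0.008 -0.045 -0.07 0 0 -3 0;-0.012 -0.075 -0.07 0 0 -5 0;-0.018 -0.1 -0.07 0 0 -6 0;-0.021 -0.122 -0.07 0 0 -7 0"

```text
time_s: 10.4
position: [0.5385, -0.0475, 0.1088]
tcp_rot: [[1.0, -0.003, -0.003], [-0.003, -1.0, 0.001], [-0.003, -0.001, -1.0]]
force: [-0.0, -0.1, -3.7]
opening: 0.182
```

Run:
```python
from h import *
st()
plan([.48,.05,.11],7)
plan([.423,.135,.11],13.8)
```

```text
t 10.4 p [ 0.5385 -0.0475  0.1088] yaw -0.15 tilt [-0.0032 -0.0012 -1.    ] F [-0.  -0.1 -3.7] M [-0.03  0.18 -0.02] op 15.8 q [-17.  33. 100.   0.  47.  73.]
t 10.4 shift [-0.0587 -0.0974 -0.0009] rot [-0.08  0.18 -7.15]
t 10.4 shift [-0.116  -0.1822 -0.0006] rot [ -0.09   0.17 -13.95]
```

apply_moves --motion "-0.015 -0.02 0 0 0 -1.5 0;-0.03 -0.047 0 0 0 -3 0;-0.045 -0.075 0 0 0 -5 0;-0.06 -0.1 0 0 0 -7 0;-0.077 -0.125 0 0 0 -9 0;-0.095 -0.15 0 0 0 -11 0;-0.11 -0.173 0 0 0 -13 0;-0.116 -0.182 0 0 0 -14 0"

```text
time_s: 11.4
position: [0.4225, 0.1341, 0.1092]
tcp_rot: [[0.971, 0.241, -0.003], [0.241, -0.971, -0.0], [-0.003, -0.001, -1.0]]
force: [0.2, -0.8, -4.9]
opening: 0.183
```

apply_moves --motion "0 0 0 0 0 0 0;0 0 0 0 0 0 0;0 0 0 0 0 0 0;0 0 0 0 0 0 0;0 0 0 0 0 0 0;0 0 0 0 0 0 0;0 0 0 0 0 0 0;0 0 0 0 0 0 0"

```text
time_s: 12.4
position: [0.425, 0.1327, 0.1098]
tcp_rot: [[0.971, 0.238, 0.0], [0.238, -0.971, 0.0], [0.0, -0.0, -1.0]]
force: [0.6, -0.9, -3.5]
opening: 0.183
```

Run:
```python
from h import *
st()
np.save('C6.npy',np.array(cal('wrist'),dtype=object))
im=bot.capture('wrist');cv2.imwrite('pics/w6.png',im[:,:,::-1])
im=bot.capture('side');cv2.imwrite('pics/s6.png',im[:,:,::-1])
st()
crop('pics/s6.png','pics/s6c.png',230,430,200,330,4)
```

```text
t 12.4 p [0.425  0.1327 0.1098] yaw 13.76 tilt [ 0. -0. -1.] F [ 0.6 -0.9 -3.5] M [-0.04  0.17  0.04] op 15.9 q [  3.  28. 113.   0.  38.  79.]
t 12.5 p [0.425  0.1327 0.1098] yaw 13.76 tilt [ 0.  0. -1.] F [-0.6  0.4 -4. ] M [-0.05  0.13 -0.04] op 16.0 q [  3.  28. 113.   0.  38.  79.]
```

View pics/w6.png

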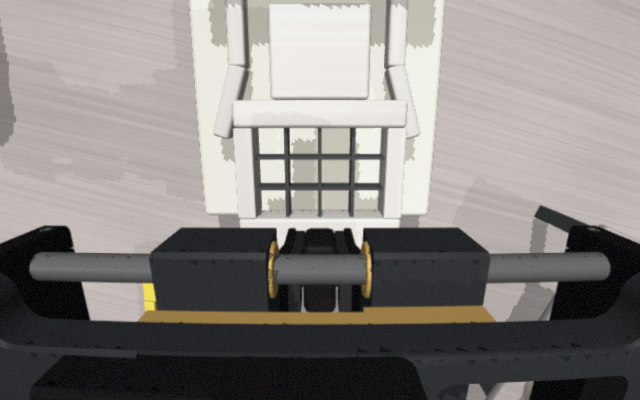

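View pics/s6c.png

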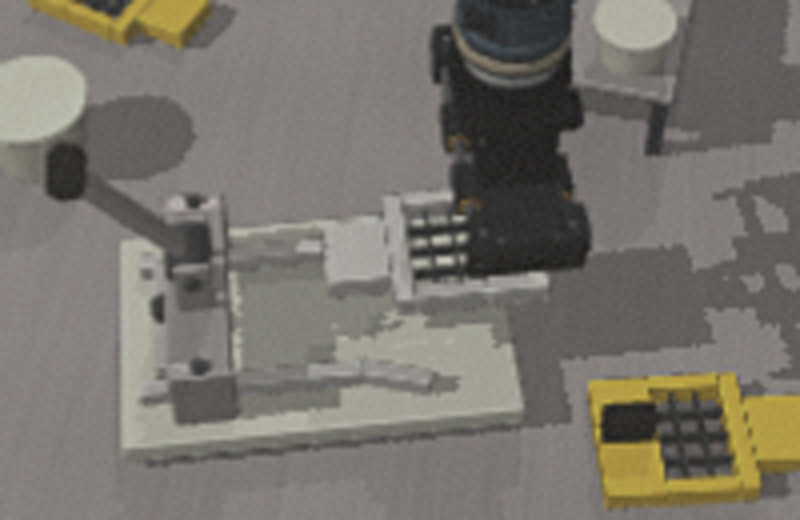

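Run:
```python
from h import *
crop('pics/w6.png','pics/w6c.png',180,460,0,230,2.8)
```

```text
(no output)
```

View pics/w6c.png

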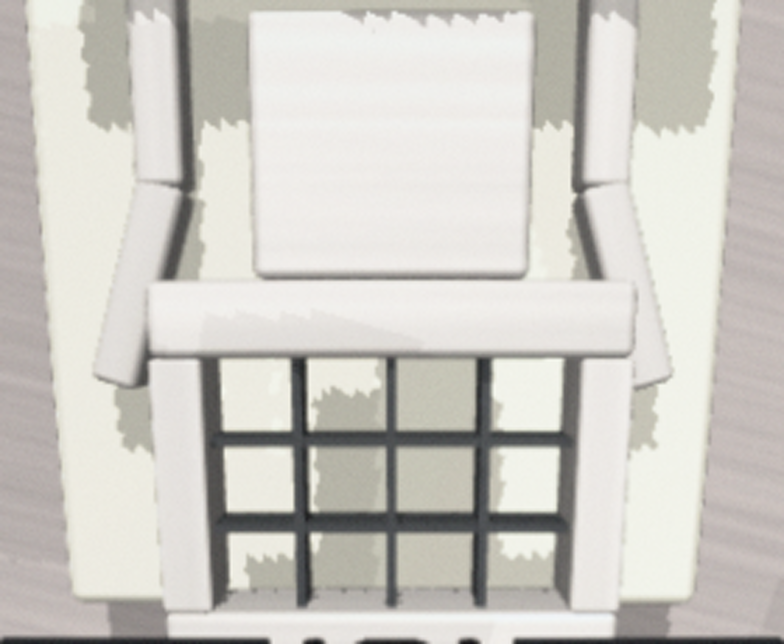

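Run:
```python
from h import *
C=tuple(np.array(c,float) for c in np.load('C6.npy',allow_pickle=True))
s=bot.read_state();R=np.array(s['tcp_rot']);p=np.array(s['position'])
f=lambda u,v,z:(R.T@(atz(C,(180+u/2.8-.3,v/2.8-.3),z)-p))[:2]*1000
for n,a,b,z in [('kink',(180,187),(578,190),.046),('flareend',(95,375),(670,375),.046),('deck rear',(75,597),(692,597),.03),('deck far',(28,20),(738,20),.03),('railouter far',(135,60),(630,60),.046),
 ('noseF',(250,14),(532,14),.105),('noseR',(257,275),(525,275),.105),('frF',(150,283),(633,283),.105),('frR',(163,590),(620,590),.105)]:
    A=f(*a,z);B=f(*b,z);print(n,A.round(1),B.round(1),'mid',((A+B)/2).round(1),'w',np.linalg.norm(A-B).round(1))
```

```text
kink [102.6 -48.7] [101.8  45.7] mid [102.2  -1.5] w 94.4
flareend [ 58.7 -72.3] [58.6 70.7] mid [58.6 -0.8] w 143.0
deck rear [ -3.9 -88.3] [-3.9 86.6] mid [-3.9 -0.8] w 174.9
deck far [145.  -88.4] [144.8  87.1] mid [144.9  -0.7] w 175.6
railouter far [130.8 -57.9] [130.7  56.7] mid [130.7  -0.6] w 114.6
noseF [121.8 -22.5] [121.8  25.1] mid [121.8   1.3] w 47.6
noseR [ 79.  -22.6] [79.  25.2] mid [79.   1.3] w 47.8
frF [ 77.7 -41.8] [77.7 44.6] mid [77.7  1.4] w 86.5
frR [ 20.5 -43. ] [20.4 45.8] mid [20.4  1.4] w 88.8
```

apply_moves --motion "0 -0.002 0.01 0 0 0 0;0 -0.002 0.02 0 0 0 0;0 -0.002 0.03 0 0 0 0;0 -0.002 0.04 0 0 0 0;0 -0.002 0.047 0 0 0 0;0 -0.002 0.051 0 0 0 0;0 -0.002 0.053 0 0 0 0;0 -0.002 0.053 0 0 0 0"

```text
time_s: 13.5
position: [0.4246, 0.1346, 0.0568]
tcp_rot: [[0.971, 0.238, 0.0], [0.238, -0.971, 0.0], [0.0, 0.0, -1.0]]
force: [-0.1, 0.8, -4.3]
opening: 0.179
```

Run:
```python
from h import *
st()
np.save('C7.npy',np.array(cal('wrist'),dtype=object))
im=bot.capture('wrist');cv2.imwrite('pics/w7.png',im[:,:,::-1])
im=bot.capture('side');cv2.imwrite('pics/s7.png',im[:,:,::-1])
st()
crop('pics/s7.png','pics/s7c.png',230,430,200,330,4)
crop('pics/w7.png','pics/w7c.png',180,460,0,230,2.8)
```

```text
t 13.5 p [0.4246 0.1346 0.0568] yaw 13.76 tilt [ 2.e-04  0.e+00 -1.e+00] F [-0.1  0.8 -4.3] M [ 0.02  0.19 -0.05] op 15.6 q [  3.  35. 115.   0.  30.  79.]
t 13.6 p [0.4247 0.1347 0.057 ] yaw 13.76 tilt [ 6.e-04  1.e-04 -1.e+00] F [ 0.7 -0.4 -3.9] M [-0.03  0.12 -0.05] op 15.9 q [  3.  35. 115.   0.  30.  79.]
```

View pics/w7c.png

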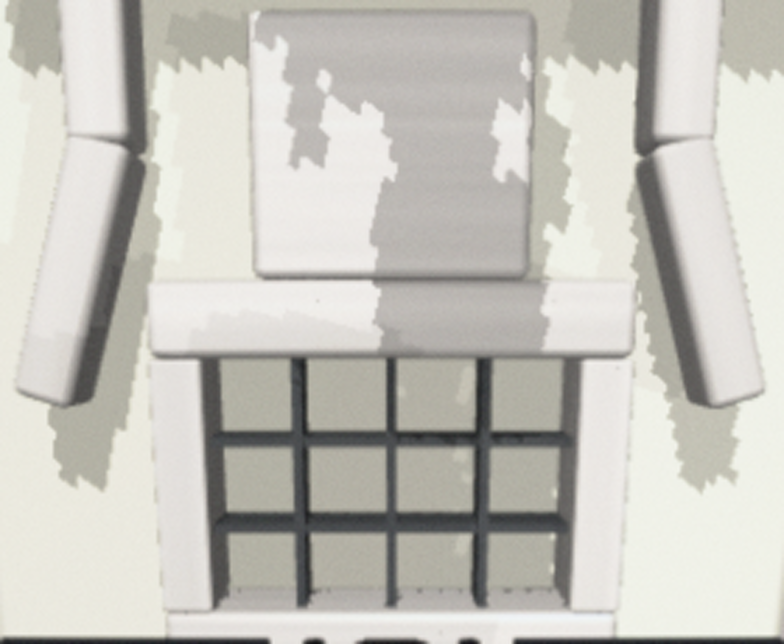

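View pics/s7c.png

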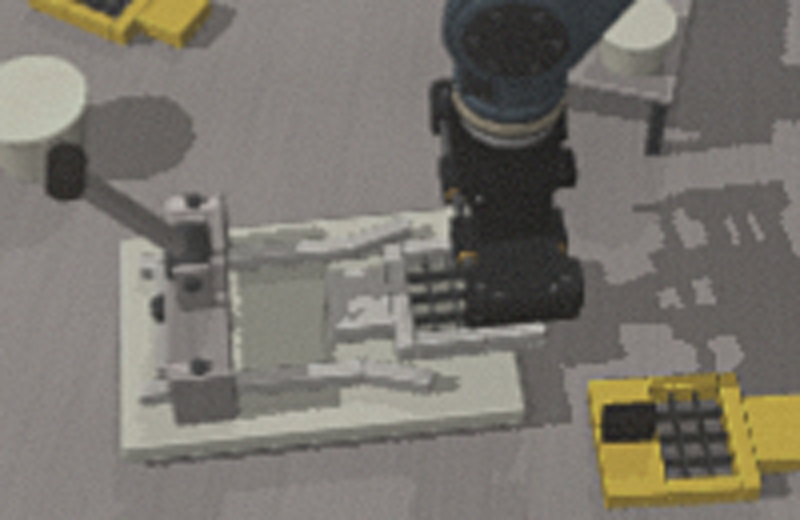

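apply_moves --motion "0 -0.0005 0.001 0 0 0 0;0.004 -0.0005 0.0015 0 0 0 0;0.012 -0.0005 0.0015 0 0 0 0;0.02 -0.0005 0.0015 0 0 0 0;0.028 -0.0005 0.0015 0 0 0 0;0.036 -0.0005 0.0015 0 0 0 0;0.043 -0.0005 0.0015 0 0 0 0;0.046 -0.0005 0.0015 0 0 0 0"

```text
time_s: 14.6
position: [0.4697, 0.1462, 0.0553]
tcp_rot: [[0.971, 0.238, 0.0], [0.238, -0.971, 0.0], [0.0, 0.0, -1.0]]
force: [-0.3, 1.6, -4.0]
opening: 0.183
```

Run:
```python
from h import *
st()
im=bot.capture('wrist');cv2.imwrite('pics/w8.png',im[:,:,::-1])
st()
```

```text
t 14.6 p [0.4697 0.1462 0.0553] yaw 13.77 tilt [ 5.e-04  1.e-04 -1.e+00] F [-0.3  1.6 -4. ] M [-0.06  0.1  -0.02] op 16.0 q [  4.  36. 109.  -0.  35.  80.]
t 14.65 p [0.4699 0.1462 0.0553] yaw 13.76 tilt [ 8.e-04  1.e-04 -1.e+00] F [ 0.9  0.3 -3.6] M [ 0.    0.12 -0.04] op 15.5 q [  4.  36. 109.   0.  35.  80.]
```

View pics/w8.png

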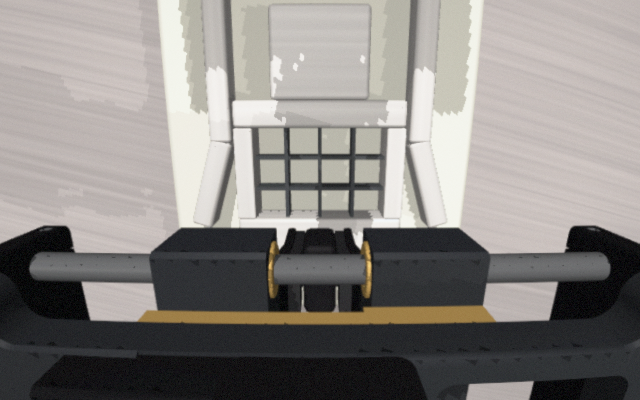

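apply_moves --motion "0 0 0.0005 0 0 0 0;0 0 0.001 0 0 0 0;0 0 0.0015 0 0 0 0;0.003 0 0.0015 0 0 0 0;0.007 0 0.0015 0 0 0 0;0.011 0 0.0015 0 0 0 0;0.014 0 0.0015 0 0 0 0;0.015 0 0.0015 0 0 0 0"

```text
time_s: 15.65
position: [0.4811, 0.1494, 0.055]
tcp_rot: [[0.971, 0.238, -0.004], [0.238, -0.971, -0.001], [-0.004, -0.0, -1.0]]
force: [-6.7, -1.6, 12.2]
opening: 0.18
```

Run:
```python
from h import *
st()
np.save('C9.npy',np.array(cal('wrist'),dtype=object))
im=bot.capture('wrist');cv2.imwrite('pics/w9.png',im[:,:,::-1])
st()
```

```text
t 15.65 p [0.4811 0.1494 0.055 ] yaw 13.79 tilt [-4.3e-03 -4.0e-04 -1.0e+00] F [-6.7 -1.6 12.2] M [-0.19  0.74 -0.02] op 15.7 q [  5.  37. 107.  -0.  36.  81.]
t 15.7 p [0.4812 0.1494 0.055 ] yaw 13.79 tilt [-4.1e-03 -3.0e-04 -1.0e+00] F [-6.1 -1.4 11.6] M [-0.24  0.73 -0.05] op 15.7 q [  5.  37. 107.  -0.  36.  81.]
```

View pics/w9.png

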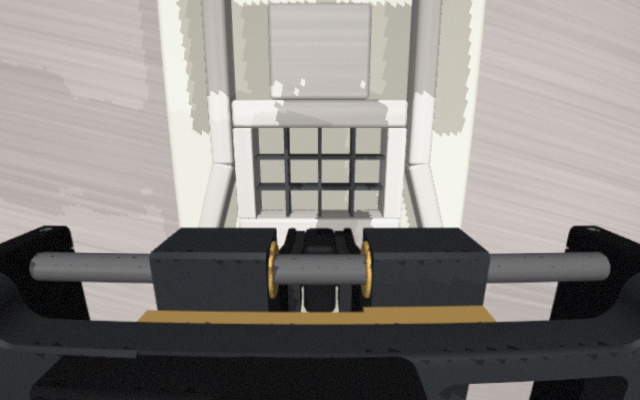

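apply_moves --motion "0 0 -0.0006 0 0 0 0;0 0 -0.001 0 0 0 0;0 0 -0.001 0 0 0 0;0.003 0 -0.001 0 0 0 0;0.006 0 -0.001 0 0 0 0;0.009 0 -0.001 0 0 0 0;0.012 0 -0.001 0 0 0 0;0.012 0 -0.001 0 0 0 0"

```text
time_s: 16.7
position: [0.4953, 0.1525, 0.055]
tcp_rot: [[0.971, 0.238, -0.0], [0.238, -0.971, -0.0], [-0.0, -0.0, -1.0]]
force: [-1.8, -0.8, 5.4]
opening: 0.183
```

Run:
```python
from h import *
st()
im=bot.capture('wrist');cv2.imwrite('pics/w10.png',im[:,:,::-1])
im=bot.capture('side');cv2.imwrite('pics/s10.png',im[:,:,::-1])
st()
crop('pics/s10.png','pics/s10c.png',230,430,200,330,4)
```

```text
t 16.7 p [0.4953 0.1525 0.055 ] yaw 13.77 tilt [-2.e-04 -0.e+00 -1.e+00] F [-1.8 -0.8  5.4] M [-0.01  0.4   0.02] op 15.9 q [  5.  38. 105.  -0.  38.  81.]
t 16.8 p [0.4953 0.1525 0.055 ] yaw 13.77 tilt [ 0.  0. -1.] F [-3. -1.  5.] M [-0.05  0.41 -0.02] op 15.4 q [  5.  38. 105.  -0.  38.  81.]
```

View pics/s10c.png

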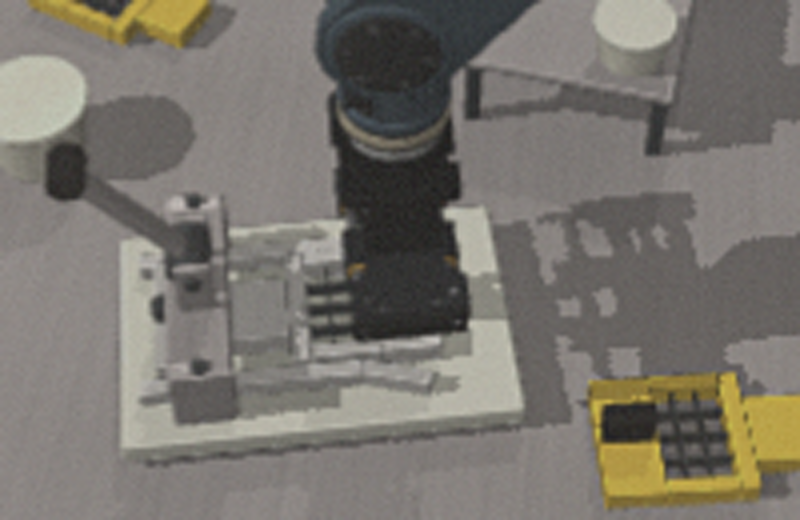

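View pics/w10.png

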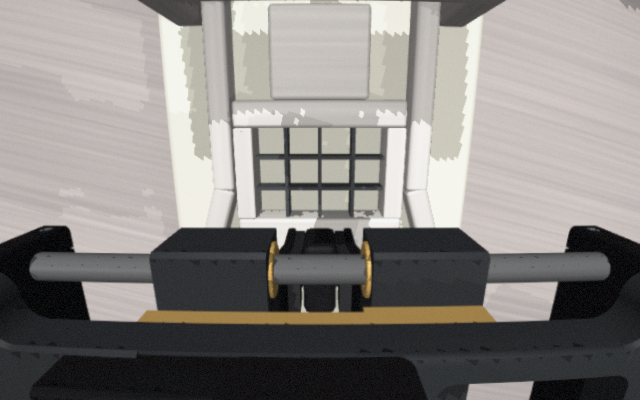

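apply_moves --motion "0.002 0 -0.0003 0 0 0 0;0.004 0 -0.0005 0 0 0 0;0.006 0 -0.0005 0 0 0 0;0.008 0 -0.0005 0 0 0 0;0.01 0 -0.0005 0 0 0 0;0.012 0 -0.0005 0 0 0 0;0.014 0 -0.0005 0 0 0 0;0.014 0 -0.0005 0 0 0 0"

```text
time_s: 17.8
position: [0.5093, 0.1559, 0.0552]
tcp_rot: [[0.971, 0.238, 0.001], [0.238, -0.971, 0.0], [0.001, 0.0, -1.0]]
force: [0.7, 0.7, -3.0]
opening: 0.183
```

Run:
```python
from h import *
st()
```

```text
t 17.8 p [0.5093 0.1559 0.0552] yaw 13.76 tilt [ 6.e-04  1.e-04 -1.e+00] F [ 0.7  0.7 -3. ] M [0.09 0.15 0.01] op 15.9 q [  5.  38. 103.   0.  39.  81.]
```

apply_moves --motion "0.002 0 0.0003 0 0 0 0;0.004 0 0.0003 0 0 0 0;0.006 0 0.0003 0 0 0 0;0.008 0 0.0003 0 0 0 0;0.01 0 0.0003 0 0 0 0;0.012 0 0.0003 0 0 0 0;0.014 0 0.0003 0 0 0 0;0.014 0 0.0003 0 0 0 0"

```text
time_s: 18.8
position: [0.5231, 0.1592, 0.055]
tcp_rot: [[0.971, 0.238, 0.001], [0.238, -0.971, 0.0], [0.001, 0.0, -1.0]]
force: [0.4, 0.4, -2.4]
opening: 0.181
```

Run:
```python
from h import *
st()
im=bot.capture('wrist');cv2.imwrite('pics/w11.png',im[:,:,::-1])
```

```text
t 18.8 p [0.5231 0.1592 0.055 ] yaw 13.76 tilt [ 1.1e-03  1.0e-04 -1.0e+00] F [ 0.4  0.4 -2.4] M [ 0.05  0.03 -0.03] op 15.8 q [  5.  39. 101.   0.  40.  81.]
```

View pics/w11.png

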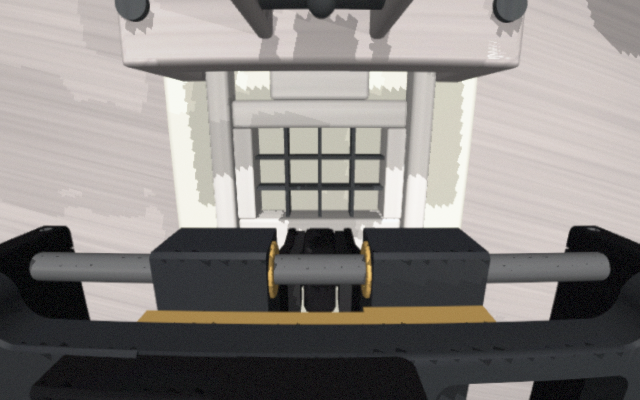

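apply_moves --motion "0.002 0 0.0003 0 0 0 0;0.004 0 0.0003 0 0 0 0;0.006 0 0.0003 0 0 0 0;0.008 0 0.0003 0 0 0 0;0.01 0 0.0003 0 0 0 0;0.012 0 0.0003 0 0 0 0;0.014 0 0.0003 0 0 0 0;0.014 0 0.0003 0 0 0 0"

```text
time_s: 19.85
position: [0.5315, 0.1615, 0.0549]
tcp_rot: [[0.971, 0.239, -0.01], [0.239, -0.971, -0.002], [-0.01, -0.0, -1.0]]
force: [-10.5, -4.4, 12.7]
opening: 0.183
```

Run:
```python
from h import *
st()
im=bot.capture('side');cv2.imwrite('pics/s12.png',im[:,:,::-1])
crop('pics/s12.png','pics/s12c.png',230,430,200,330,4)
```

```text
t 19.85 p [0.5315 0.1615 0.0549] yaw 13.81 tilt [-1.010e-02 -2.000e-04 -9.999e-01] F [-10.5  -4.4  12.7] M [-0.66  1.44 -0.04] op 16.0 q [ 5. 39. 99. -0. 42. 82.]
```

View pics/s12c.png

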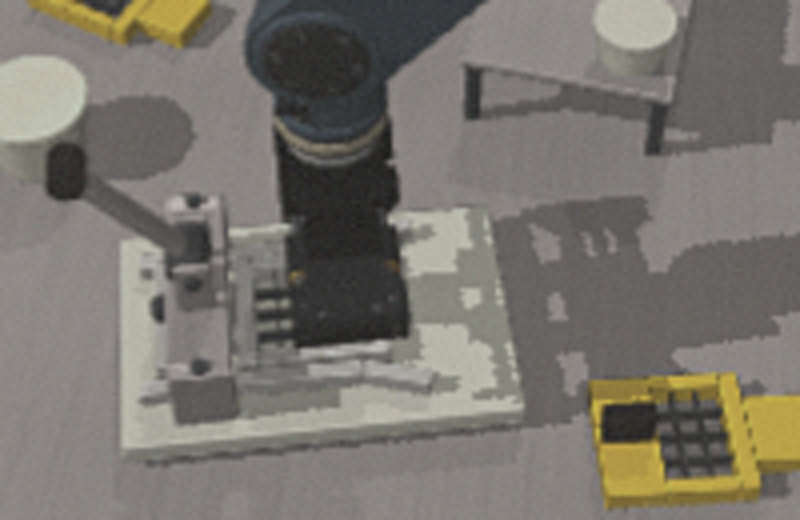

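apply_moves --motion "0.001 0 -0.0004 0 0 0 0;0.002 0 -0.0008 0 0 0 0;0.003 0 -0.001 0 0 0 0;0.004 0 -0.001 0 0 0 0;0.005 0 -0.001 0 0 0 0;0.006 0 -0.001 0 0 0 0;0.006 0 -0.001 0 0 0 0;0.006 0 -0.001 0 0 0 0"

```text
time_s: 20.9
position: [0.5315, 0.1617, 0.0549]
tcp_rot: [[0.971, 0.239, -0.022], [0.239, -0.971, -0.005], [-0.023, -0.001, -1.0]]
force: [-16.8, -7.8, 14.8]
opening: 0.182
```

Run:
```python
from h import *
st()
im=bot.capture('wrist');cv2.imwrite('pics/w13.png',im[:,:,::-1])
```

```text
t 20.9 p [0.5315 0.1617 0.0549] yaw 13.84 tilt [-2.260e-02 -9.000e-04 -9.997e-01] F [-16.8  -7.8  14.8] M [-1.32  2.63 -0.15] op 15.9 q [ 5. 40. 98. -0. 43. 82.]
```

View pics/w13.png

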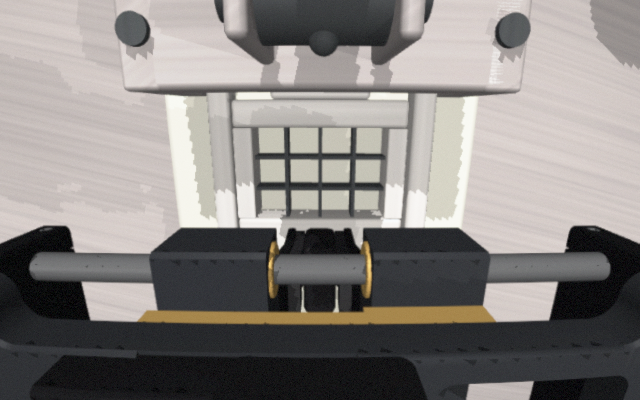

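apply_moves --motion "-0.003 0 0 0 0 0 0;-0.006 0 0 0 0 0 0;-0.008 0 0 0 0 0 0;-0.008 0 0 0 0 0 0;-0.008 0 0 0 0 0 0;-0.008 0 0 0 0 0 0;-0.008 0 0 0 0 0 0.05;-0.008 0 0 0 0 0 0.05"

```text
time_s: 21.95
position: [0.5368, 0.1623, 0.0561]
tcp_rot: [[0.971, 0.238, 0.005], [0.238, -0.971, 0.001], [0.005, 0.001, -1.0]]
force: [-0.1, 0.5, -0.6]
opening: 0.328
```

Run:
```python
from h import *
st()
```

```text
t 21.95 p [0.5368 0.1623 0.0561] yaw 13.75 tilt [ 5.2e-03  6.0e-04 -1.0e+00] F [-0.1  0.5 -0.6] M [ 0.01  0.01 -0.01] op 28.5 q [ 5. 39. 99.  0. 42. 82.]
```

apply_moves --motion "0 0 -0.005 0 0 0 0.06;0 0 -0.03 0 0 0 0.06;0 0 -0.07 0 0 0 0.06;0 0 -0.12 0 0 0 0.06;0 0 -0.17 0 0 0 0.06;0 0 -0.21 0 0 0 0.06;0 0 -0.235 0 0 0 0.06;0 0 -0.235 0 0 0 0.06"

```text
time_s: 22.95
position: [0.536, 0.1622, 0.2934]
tcp_rot: [[0.971, 0.238, 0.007], [0.238, -0.971, 0.001], [0.007, 0.001, -1.0]]
force: [0.6, -0.1, 0.3]
opening: 0.689
```

Run:
```python
from h import *
st()
np.save('C14.npy',np.array(cal('wrist'),dtype=object))
im=bot.capture('wrist');cv2.imwrite('pics/w14.png',im[:,:,::-1])
im=bot.capture('side');cv2.imwrite('pics/s14.png',im[:,:,::-1])
crop('pics/s14.png','pics/s14c.png',230,380,200,330,5)
st()
for c in ['wrist','side']:print([(np.round(d['point'],4),d['p']) for d in bot.find_in('lever_grip',c)[:2]])
```

```text
t 22.95 p [0.536  0.1622 0.2934] yaw 13.76 tilt [ 0.0072  0.001  -1.    ] F [ 0.6 -0.1  0.3] M [ 0.02  0.07 -0.01] op 59.9 q [ 5. 21. 87.  0. 72. 82.]
t 23.05 p [0.5338 0.162  0.2902] yaw 13.76 tilt [-4.e-04 -1.e-04 -1.e+00] F [-0.3 -0.3 -1.6] M [0.   0.07 0.01] op 59.8 q [ 5. 21. 87.  0. 72. 82.]
[(array([0.6546, 0.1874, 0.1622]), 0.65)]
[(array([0.6657, 0.1963, 0.1825]), 0.61)]
```

View pics/s14c.png

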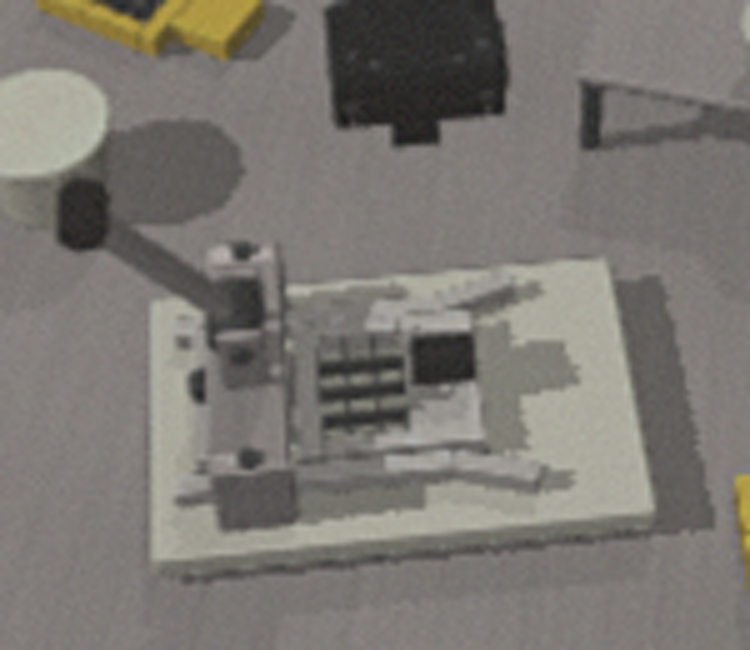

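View pics/w14.png

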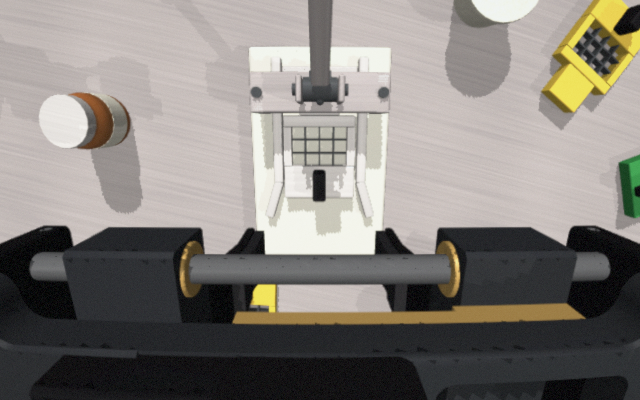

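Run:
```python
from h import *
plan([.698,.202,.29],13.76)
```

```text
t 23.15 shift [ 0.1696  0.0002 -0.0015] rot [-0.03  0.18 -0.  ]
```

apply_moves --motion "0.02 0 0 0 0 0 0.06;0.045 0 0 0 0 0 0.06;0.07 0 0 0 0 0 0.06;0.09 0 0 0 0 0 0.06;0.1 0 0 0 0 0 0.06;0.105 0 0 0 0 0 0.06;0.105 0 0 0 0 0 0.06;0.105 0 0 0 0 0 0.06"

```text
time_s: 24.15
position: [0.6355, 0.1869, 0.2907]
tcp_rot: [[0.971, 0.238, -0.001], [0.238, -0.971, -0.0], [-0.001, -0.0, -1.0]]
force: [0.4, -0.9, 0.5]
opening: 0.686
```

Run:
```python
from h import *
st()
np.save('C15.npy',np.array(cal('wrist'),dtype=object))
im=bot.capture('wrist');cv2.imwrite('pics/w15.png',im[:,:,::-1])
print(proj(cal('wrist'),[[.698,.202,.218]]))
plan([.698,.202,.29],13.76)
```

```text
t 24.15 p [0.6355 0.1869 0.2907] yaw 13.77 tilt [-6.e-04 -0.e+00 -1.e+00] F [ 0.4 -0.9  0.5] M [ 0.03  0.   -0.01] op 59.7 q [ 7. 30. 72. -0. 79. 83.]
[[317.77610417 124.59618497]]
t 24.2 shift [0.0642 0.0002 0.0008] rot [-0.    0.02  0.  ]
```

View pics/w15.png

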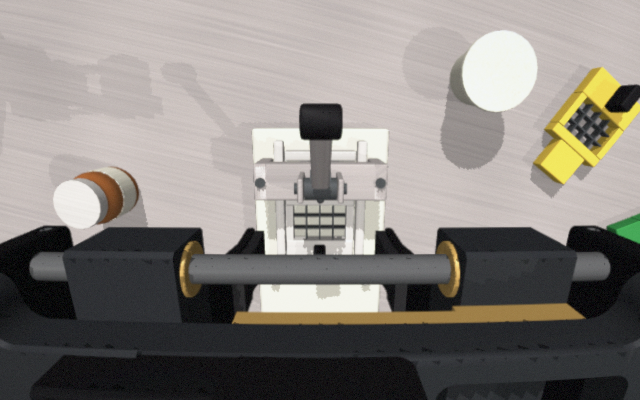

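apply_moves --motion "0.03 0.001 0 0 0 0 0.06;0.055 0.002 0 0 0 0 0.06;0.066 0.002 0 0 0 0 0.06;0.066 0.002 0.02 0 0 0 0.06;0.066 0.002 0.045 0 0 0 0.06;0.066 0.002 0.07 0 0 0 0.06;0.066 0.002 0.085 0 0 0 0.06;0.066 0.002 0.0915 0 0 0 0.06"

```text
time_s: 25.2
position: [0.7001, 0.2007, 0.1984]
tcp_rot: [[0.971, 0.238, -0.001], [0.238, -0.971, -0.0], [-0.001, -0.0, -1.0]]
force: [0.2, -0.3, 1.0]
opening: 0.69
```

Run:
```python
from h import *
st()
im=bot.capture('wrist');cv2.imwrite('pics/w16.png',im[:,:,::-1])
im=bot.capture('side');cv2.imwrite('pics/s16.png',im[:,:,::-1])
crop('pics/s16.png','pics/s16c.png',200,340,180,300,5)
st()
```

```text
t 25.2 p [0.7001 0.2007 0.1984] yaw 13.76 tilt [-1.5e-03 -2.0e-04 -1.0e+00] F [ 0.2 -0.3  1. ] M [-0.02 -0.01 -0.04] op 60.0 q [ 7. 40. 67. -0. 73. 83.]
t 25.3 p [0.7005 0.2007 0.1989] yaw 13.76 tilt [-7.e-04 -1.e-04 -1.e+00] F [-0.5 -0.3 -0.1] M [-0.04 -0.01 -0.01] op 60.2 q [ 7. 40. 67. -0. 74. 83.]
```

View pics/w16.png

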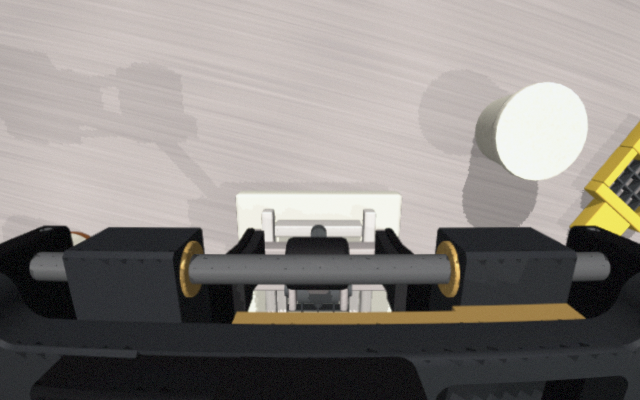

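View pics/s16c.png

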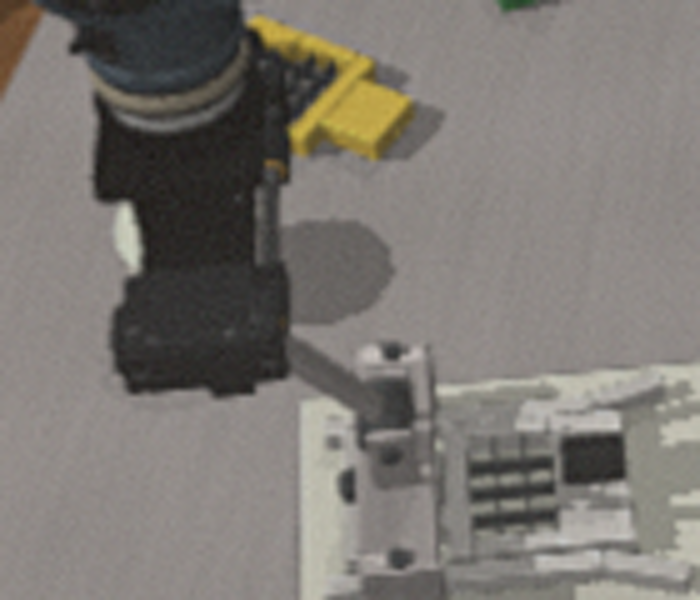

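apply_moves --motion "0 0 0 0 0 0 0.01;0 0 0 0 0 0 0.01;0 0 0 0 0 0 0.01;0 0 0 0 0 0 0.01;0 0 0 0 0 0 0.01;-0.01 0 -0.007 0 0 0 0.01;-0.02 0 -0.0115 0 0 0 0.01;-0.0295 0 -0.0155 0 0 0 0.01"

```text
time_s: 26.3
position: [0.674, 0.1954, 0.215]
tcp_rot: [[0.971, 0.238, 0.006], [0.238, -0.971, 0.004], [0.007, -0.002, -1.0]]
force: [4.1, 5.3, -4.9]
opening: 0.339
```

Run:
```python
from h import *
st()
im=bot.capture('side');cv2.imwrite('pics/s17.png',im[:,:,::-1])
crop('pics/s17.png','pics/s17c.png',200,340,180,300,5)
st()
```

```text
t 26.3 p [0.674  0.1954 0.215 ] yaw 13.77 tilt [ 0.0068 -0.0019 -1.    ] F [ 4.1  5.3 -4.9] M [ 0.94 -0.99 -0.01] op 29.5 q [ 7. 37. 71.  0. 72. 83.]
t 26.35 p [0.6728 0.1952 0.2154] yaw 13.78 tilt [ 0.0053 -0.0017 -1.    ] F [ 2.5  4.8 -3.2] M [ 0.91 -0.73 -0.03] op 29.8 q [ 7. 37. 71.  0. 72. 83.]
```

View pics/s17c.png

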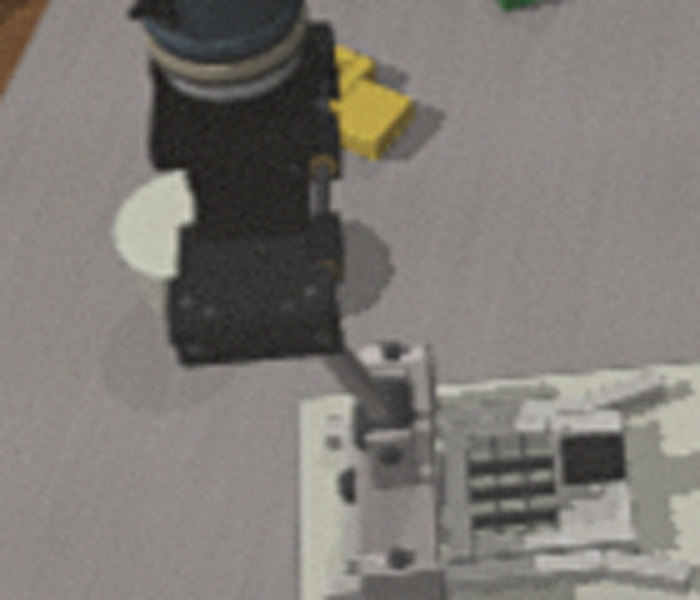

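apply_moves --motion "-0.01 -0.0005 -0.003 0 0 0 0.01;-0.02 -0.001 -0.0055 0 0 0 0.01;-0.03 -0.0015 -0.0065 0 0 0 0.01;-0.041 -0.0015 -0.007 0 0 0 0.01;-0.052 -0.0015 -0.0065 0 0 0 0.01;-0.062 -0.0015 -0.0055 0 0 0 0.01;-0.072 -0.0015 -0.003 0 0 0 0.01;-0.082 -0.0015 0 0 0 0 0.01"

```text
time_s: 27.35
position: [0.6, 0.1775, 0.2193]
tcp_rot: [[0.971, 0.237, 0.021], [0.237, -0.971, 0.005], [0.022, 0.001, -1.0]]
force: [9.0, 5.8, 7.3]
opening: 0.338
```

Run:
```python
from h import *
st()
```

```text
t 27.35 p [0.6    0.1775 0.2193] yaw 13.73 tilt [ 2.190e-02  6.000e-04 -9.998e-01] F [9.  5.8 7.3] M [ 1.03 -1.61 -0.03] op 29.4 q [ 6. 30. 83.  0. 66. 82.]
```

apply_moves --motion "-0.0095 0 0.004 0 0 0 0.01;-0.019 0 0.009 0 0 0 0.01;-0.028 0 0.0145 0 0 0 0.01;-0.036 0 0.021 0 0 0 0.01;-0.044 0 0.028 0 0 0 0.01;-0.051 0 0.0355 0 0 0 0.01;-0.057 0 0.044 0 0 0 0.01;-0.063 0 0.053 0 0 0 0.01"

```text
time_s: 28.35
position: [0.5316, 0.1609, 0.164]
tcp_rot: [[0.971, 0.238, 0.004], [0.238, -0.971, 0.0], [0.004, 0.001, -1.0]]
force: [-2.3, 2.3, 8.0]
opening: 0.339
```

Run:
```python
from h import *
st()
im=bot.capture('side');cv2.imwrite('pics/s18.png',im[:,:,::-1])
crop('pics/s18.png','pics/s18c.png',230,390,180,320,4.5)
```

```text
t 28.35 p [0.5316 0.1609 0.164 ] yaw 13.78 tilt [ 3.8e-03  5.0e-04 -1.0e+00] F [-2.3  2.3  8. ] M [ 0.44  0.14 -0.02] op 29.5 q [ 5. 29. 96.  0. 55. 82.]
```

View pics/s18c.png

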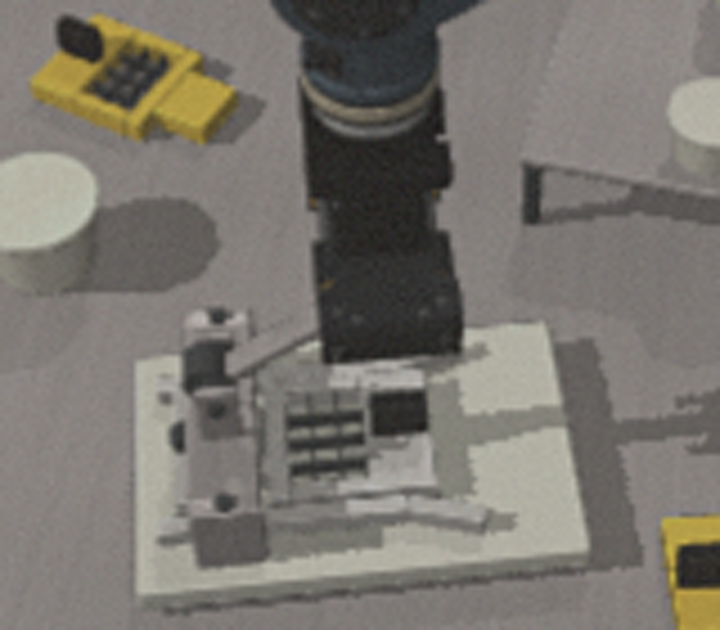

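apply_moves --motion "-0.005 0 0.0095 0 0 0 0.01;-0.009 0 0.019 0 0 0 0.01;-0.012 0 0.029 0 0 0 0.01;-0.014 0 0.039 0 0 0 0.01;-0.015 0 0.046 0 0 0 0.01;-0.0155 0 0.051 0 0 0 0.01;-0.0155 0 0.054 0 0 0 0.01;-0.0155 0 0.054 0 0 0 0.01"

```text
time_s: 29.4
position: [0.5144, 0.1568, 0.1068]
tcp_rot: [[0.971, 0.238, -0.004], [0.238, -0.971, -0.001], [-0.004, -0.0, -1.0]]
force: [-5.8, 0.3, -3.1]
opening: 0.338
```

Run:
```python
from h import *
st()
im=bot.capture('side');cv2.imwrite('pics/s19.png',im[:,:,::-1])
crop('pics/s19.png','pics/s19c.png',230,390,180,320,4.5)
st()
```

```text
t 29.4 p [0.5144 0.1568 0.1068] yaw 13.77 tilt [-3.6e-03 -3.0e-04 -1.0e+00] F [-5.8  0.3 -3.1] M [ 0.13  0.6  -0.02] op 29.4 q [  5.  33. 100.  -0.  46.  81.]
t 29.45 p [0.5144 0.1568 0.107 ] yaw 13.77 tilt [-3.5e-03 -3.0e-04 -1.0e+00] F [-5.3  0.2 -2.4] M [ 0.13  0.58 -0.07] op 29.4 q [  5.  33. 100.  -0.  46.  81.]
```

View pics/s19c.png

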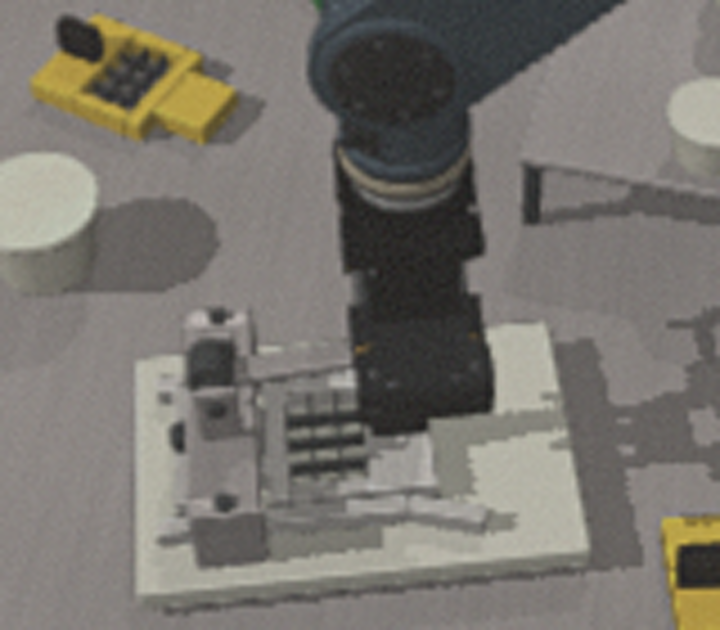

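apply_moves --motion "0 0 0 0 0 0 0.065;0 0 0 0 0 0 0.065;0 0 0 0 0 0 0.065;0 0 0 0 0 0 0.065;0 0 -0.02 0 0 0 0.065;0 0 -0.06 0 0 0 0.065;0 0 -0.11 0 0 0 0.065;-0.02 0 -0.16 0 0 0 0.065"

```text
time_s: 30.45
position: [0.4976, 0.1522, 0.2694]
tcp_rot: [[0.971, 0.238, 0.002], [0.238, -0.971, 0.0], [0.002, 0.0, -1.0]]
force: [0.4, -0.4, -0.3]
opening: 0.746
```

apply_moves --motion "0 0 -0.02 0 0 0 0.065;0 0 -0.02 0 0 0 0.065;0 0 -0.02 0 0 0 0.065;0 0 -0.02 0 0 0 0.065;0 0 -0.02 0 0 0 0.065;0 0 -0.02 0 0 0 0.065;0 0 -0.02 0 0 0 0.065;0 0 -0.02 0 0 0 0.065"

```text
time_s: 31.45
position: [0.4964, 0.1522, 0.2877]
tcp_rot: [[0.971, 0.238, 0.0], [0.238, -0.971, -0.0], [0.0, 0.0, -1.0]]
force: [-0.2, -0.3, -0.0]
opening: 0.747
```

Run:
```python
from h import *
st()
np.save('C20.npy',np.array(cal('wrist'),dtype=object))
im=bot.capture('wrist');cv2.imwrite('pics/w20.png',im[:,:,::-1])
im=bot.capture('side');cv2.imwrite('pics/s20.png',im[:,:,::-1])
crop('pics/s20.png','pics/s20c.png',230,390,180,320,4.5)
st()
```

```text
t 31.45 p [0.4964 0.1522 0.2877] yaw 13.76 tilt [ 0.  0. -1.] F [-0.2 -0.3 -0. ] M [-0.05  0.02  0.02] op 65.0 q [ 5. 18. 92. -0. 70. 81.]
t 31.55 p [0.4964 0.1522 0.2877] yaw 13.76 tilt [ 1.e-04  0.e+00 -1.e+00] F [ 0.5  0.  -0.3] M [ 0.06  0.   -0.03] op 65.1 q [ 5. 18. 92.  0. 70. 81.]
```

View pics/s20c.png

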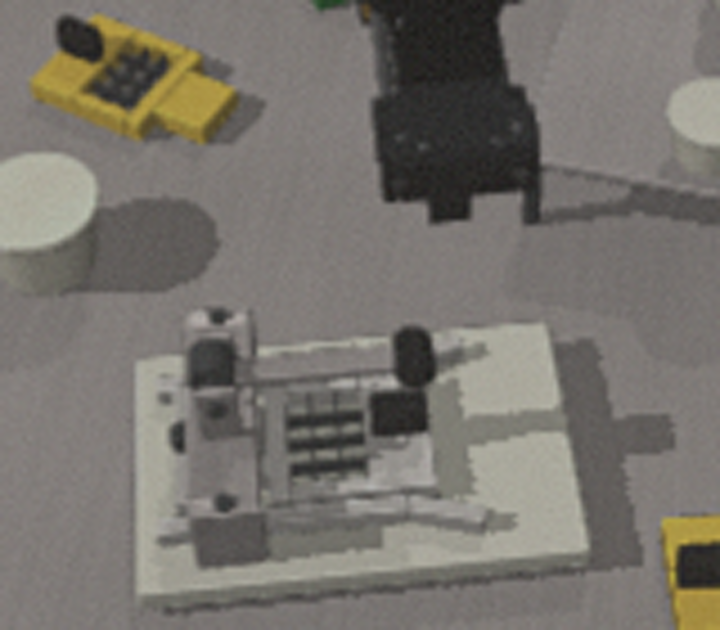

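View pics/w20.png

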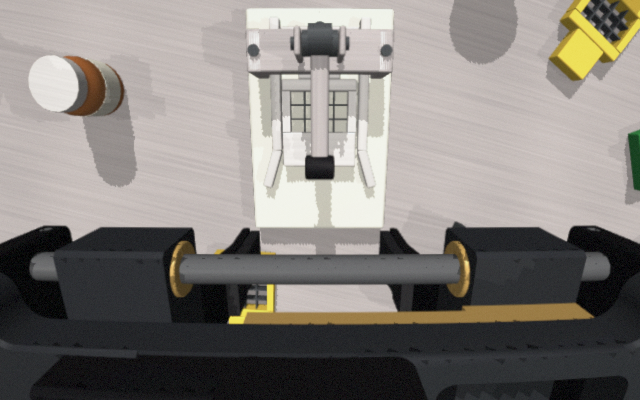

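View pics/s20.png

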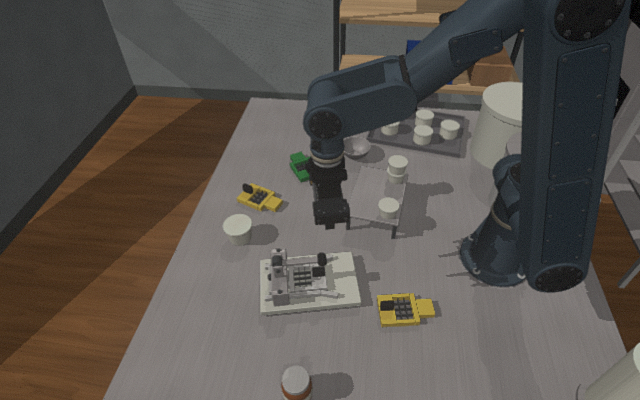

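Run:
```python
from h import *
a=cv2.imread('pics/s14.png',0);b=cv2.imread('pics/s20.png',0)
# cassette lower right part (rear edge, away from lever)
for x0,x1,y0,y1 in [(312,332,277,295),(285,312,270,288)]:
    r=cv2.phaseCorrelate(a[y0:y1,x0:x1].astype(np.float32),b[y0:y1,x0:x1].astype(np.float32),cv2.createHanningWindow((x1-x0,y1-y0),cv2.CV_32F));print(r)
# stop-referenced estimate: rear right frame corner in wrist view
S=cal('side');e=np.array([np.cos(np.radians(13.76)),np.sin(np.radians(13.76))]);n=np.array([-e[1],e[0]])
for c in [(230+434/4.5,180+486/4.5),]:
    X=atz(S,c,.05)[:2]-np.array([.5627,.169]);print('rear corner stand xy',X@e,X@n)
print(bot.read_state()['time_s'])
```

```text
((0.029707861884052278, 0.10188294245159568), 0.9404979950851864)
((0.23772031778093883, 0.10838954491473807), 1.0317580248593303)
rear corner stand xy -0.05839266849649046 0.04600381644919946
31.55
```

```bash
python3 -c "
from rig import bot
print(bot.hand_in())"
```

```text
the job is handed in; nothing more can be done
None
```

The job is done and handed in at about 31.6 s, well under the 72 s limit.

**What I did:**
- **Draw-out:** I drew the aluminium cassette out by its nose along the bench, 130 mm, and let go.
- **Insertion:** I took it again by the handle, set it on the deck and slid it between the rails and under the bridge. It met the back stop and I pushed to about 18 N.
- **Lever:** I carried the lever over its high point by its grip until it was pulling itself shut, then opened the fingers and withdrew.

**Last checks:**
- **Cassette:** During the push the tool did not move while the force rose from 11 to 18 N. The nose front face came out about 92 mm along the stand, both from the tool position and from the side picture. The side view showed no cassette shift from closing the lever, at most 0.25 pixel. The stop itself is hidden by the bridge, so contact with it rests on the force and position readings.
- **Lever:** It lies level over the handle in both the side and wrist pictures.
- **Arm and bystanders:** The arm is clear with about zero force. The tub, jar and look-alikes look unmoved in the last pictures. The bowl is partly hidden behind the arm there, but the arm never came near it.

The only surprise was some drag partway in, about 7 N, because I was pressing the cassette down on the deck; it went away once I eased off.

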